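# Load handles and slide the tray into the dock

## Task

Put the yellow setting block from the docking station into the blue bin, and lay every red handle on the bench in the grey tray, one flat in each cell, while the tray is still on the bench. Then slide the loaded tray, without lifting it, up the ramp and over the yellow lip until it has dropped flat into the nest, and only then press the white, the yellow and the green key fully down, in that order, one at a time. Leave everything else on the bench alone.

Things in the scene. Friction and masses are not known exactly. Their poses are not given: they have to be found in the camera images.
- dock: Docking station fixed to the bench; place and yaw vary. Origin at bench height under the middle of the nest; +y is the way the tray is pushed in, z up. Nest: dark steel deck 12 mm above the bench, 228 mm free along x between side guides 32 mm high, y -63 to +63 mm, where a red stop 34 mm high ends it. Beyond the +x guide a grey box 55 mm high (x 135-185 mm).
- lip (a point): Middle of the top of the yellow lip at the nest's -y edge: 6 mm wide, 17 mm above the bench, 5 mm above the deck. A tray pushed against the stop drops behind it.
- ramp_foot (a point): Middle of the foot of the aluminium ramp, on the bench, at y = -149 mm of the dock; it climbs 17 mm in 80 mm to the lip. Red guides, 32 mm high, flare beside it from 114 mm either side of the middle at the lip to about 130 mm at the foot.
- tray: Loose grey tray, 0.4 kg, 220 mm (x) by 120 mm (y), 16 mm high; origin under its middle, z up. Starts on the bench off the ramp's foot, +y side to the ramp, a little askew. Floor, walls and dividers 4 mm thick, all walls 16 mm high. 2 x 2 cells, 104 (x) by 54 mm (y) inside, centred at x +-54, y +-29 mm. Too wide to grip across: push on its -y wall.
- handle0_mid (a point): Red ratchet handle with a steel drive nose, on the bench; 88 mm long, 30 wide, 32 high, 0.11 kg. This point is its centre, half-way up (16 mm) and half-way along; x runs along it to the nose (22 mm round, 26 mm long; the red grip is the other 62 mm), z is up. Absent in some starts.
- handle1_mid (a point): Red ratchet handle with a steel drive nose, on the bench; 88 mm long, 30 wide, 32 high, 0.11 kg. This point is its centre, half-way up (16 mm) and half-way along; x runs along it to the nose (22 mm round, 26 mm long; the red grip is the other 62 mm), z is up. Absent in some starts.
- handle2_mid (a point): Red ratchet handle with a steel drive nose, on the bench; 88 mm long, 30 wide, 32 high, 0.11 kg. This point is its centre, half-way up (16 mm) and half-way along; x runs along it to the nose (22 mm round, 26 mm long; the red grip is the other 62 mm), z is up. Absent in some starts.
- handle3_mid (a point): Red ratchet handle with a steel drive nose, on the bench; 88 mm long, 30 wide, 32 high, 0.11 kg. This point is its centre, half-way up (16 mm) and half-way along; x runs along it to the nose (22 mm round, 26 mm long; the red grip is the other 62 mm), z is up. Absent in some starts.
- gauge_mid (a point): Yellow setting block with black spot, 80 mm long (its x), 36 mm wide (its y), 30 mm high, 0.16 kg. This point is its centre, half-way up. It starts flat on the deck of the nest, where it blocks the tray.
- bin: Open blue bin fixed to the bench, 110 mm along its x, 120 mm along y, 35 mm high, walls and floor 4 mm. Origin under its middle.
- key_white_top (a point): Middle of the top face of the white key (top of the button when up).
- key_yellow_top (a point): Middle of the top face of the yellow key (top of the button when up).
- key_green_top (a point): Middle of the top face of the green key (top of the button when up).
- key_white (a joint): Travel of the white spring key, a round button 32 mm across that is pressed straight down: 0 m up, 0.006 m fully down. About 4 N holds it fully down; it springs back. A press counts from 0.004 m. The three keys stand in a row on the console 52 mm apart; their order differs from start to start.
- key_yellow (a joint): Travel of the yellow spring key, a round button 32 mm across that is pressed straight down: 0 m up, 0.006 m fully down. About 4 N holds it fully down; it springs back. A press counts from 0.004 m. The three keys stand in a row on the console 52 mm apart; their order differs from start to start.
- key_green (a joint): Travel of the green spring key, a round button 32 mm across that is pressed straight down: 0 m up, 0.006 m fully down. About 4 N holds it fully down; it springs back. A press counts from 0.004 m. The three keys stand in a row on the console 52 mm apart; their order differs from start to start.
- socket: Bystander: steel socket standing among the handles, 24 mm across, 34 mm high. Origin under its middle.
- tape: Bystander: roll of blue tape lying flat, 90 mm across, 24 mm high. Origin under its middle.
- oiler: Bystander: white bottle with red cap, 48 mm across, 120 mm high. Origin under its base.
- spanner: Bystander: steel spanner lying beyond the dock. Origin at its middle, x along it.
- driver: Bystander: screwdriver with black handle lying at the right far side. Origin at its middle, x along it.
- cup: Bystander: black cup, 72 mm across, 85 mm high, at the left. Origin under its base.
Not all that is in view belongs to the job. What is shaped like the part that bears handle0_mid but turquoise is not meant. Leave any brown look-alike of the bin alone.

How it is judged:
On the way, in this order (a step that is already met when the one before it is completed fails the run):
1. the yellow block is in the blue bin and every handle lies in a cell of the tray, the tray still flat on the bench (((x of handle0_mid in the frame of tray between -0.082 and -0.026 m and y of handle0_mid in the frame of tray between -0.045 and -0.013 m) or (x of handle0_mid in the frame of tray between -0.082 and -0.026 m and y of handle0_mid in the frame of tray between 0.013 and 0.045 m) or (x of handle0_mid in the frame of tray between 0.026 and 0.082 m and y of handle0_mid in the frame of tray between -0.045 and -0.013 m) or (x of handle0_mid in the frame of tray between 0.026 and 0.082 m and y of handle0_mid in the frame of tray between 0.013 and 0.045 m)) and z of handle0_mid in the frame of tray between 0.012 and 0.025 m and ((x of handle1_mid in the frame of tray between -0.082 and -0.026 m and y of handle1_mid in the frame of tray between -0.045 and -0.013 m) or (x of handle1_mid in the frame of tray between -0.082 and -0.026 m and y of handle1_mid in the frame of tray between 0.013 and 0.045 m) or (x of handle1_mid in the frame of tray between 0.026 and 0.082 m and y of handle1_mid in the frame of tray between -0.045 and -0.013 m) or (x of handle1_mid in the frame of tray between 0.026 and 0.082 m and y of handle1_mid in the frame of tray between 0.013 and 0.045 m)) and z of handle1_mid in the frame of tray between 0.012 and 0.025 m and ((x of handle2_mid in the frame of tray between -0.082 and -0.026 m and y of handle2_mid in the frame of tray between -0.045 and -0.013 m) or (x of handle2_mid in the frame of tray between -0.082 and -0.026 m and y of handle2_mid in the frame of tray between 0.013 and 0.045 m) or (x of handle2_mid in the frame of tray between 0.026 and 0.082 m and y of handle2_mid in the frame of tray between -0.045 and -0.013 m) or (x of handle2_mid in the frame of tray between 0.026 and 0.082 m and y of handle2_mid in the frame of tray between 0.013 and 0.045 m)) and z of handle2_mid in the frame of tray between 0.012 and 0.025 m and ((x of handle3_mid in the frame of tray between -0.082 and -0.026 m and y of handle3_mid in the frame of tray between -0.045 and -0.013 m) or (x of handle3_mid in the frame of tray between -0.082 and -0.026 m and y of handle3_mid in the frame of tray between 0.013 and 0.045 m) or (x of handle3_mid in the frame of tray between 0.026 and 0.082 m and y of handle3_mid in the frame of tray between -0.045 and -0.013 m) or (x of handle3_mid in the frame of tray between 0.026 and 0.082 m and y of handle3_mid in the frame of tray between 0.013 and 0.045 m)) and z of handle3_mid in the frame of tray between 0.012 and 0.025 m and x of gauge_mid in the frame of bin between -0.051 and 0.051 m and y of gauge_mid in the frame of bin between -0.056 and 0.056 m and z of gauge_mid in the frame of bin below 0.03 m and y of tray in the frame of dock below -0.17 m and angle between tray's own z axis and vertical below 0.03 rad), for 0.2 s.
2. the tray, with the handles in it, is in the nest behind the lip (x of tray in the frame of dock between -0.012 and 0.012 m and y of tray in the frame of dock between -0.006 and 0.008 m and z of tray in the frame of dock below 0.0145 m and angle between tray's own z axis and vertical below 0.02 rad and ((x of handle0_mid in the frame of tray between -0.082 and -0.026 m and y of handle0_mid in the frame of tray between -0.045 and -0.013 m) or (x of handle0_mid in the frame of tray between -0.082 and -0.026 m and y of handle0_mid in the frame of tray between 0.013 and 0.045 m) or (x of handle0_mid in the frame of tray between 0.026 and 0.082 m and y of handle0_mid in the frame of tray between -0.045 and -0.013 m) or (x of handle0_mid in the frame of tray between 0.026 and 0.082 m and y of handle0_mid in the frame of tray between 0.013 and 0.045 m)) and z of handle0_mid in the frame of tray between 0.012 and 0.025 m and ((x of handle1_mid in the frame of tray between -0.082 and -0.026 m and y of handle1_mid in the frame of tray between -0.045 and -0.013 m) or (x of handle1_mid in the frame of tray between -0.082 and -0.026 m and y of handle1_mid in the frame of tray between 0.013 and 0.045 m) or (x of handle1_mid in the frame of tray between 0.026 and 0.082 m and y of handle1_mid in the frame of tray between -0.045 and -0.013 m) or (x of handle1_mid in the frame of tray between 0.026 and 0.082 m and y of handle1_mid in the frame of tray between 0.013 and 0.045 m)) and z of handle1_mid in the frame of tray between 0.012 and 0.025 m and ((x of handle2_mid in the frame of tray between -0.082 and -0.026 m and y of handle2_mid in the frame of tray between -0.045 and -0.013 m) or (x of handle2_mid in the frame of tray between -0.082 and -0.026 m and y of handle2_mid in the frame of tray between 0.013 and 0.045 m) or (x of handle2_mid in the frame of tray between 0.026 and 0.082 m and y of handle2_mid in the frame of tray between -0.045 and -0.013 m) or (x of handle2_mid in the frame of tray between 0.026 and 0.082 m and y of handle2_mid in the frame of tray between 0.013 and 0.045 m)) and z of handle2_mid in the frame of tray between 0.012 and 0.025 m and ((x of handle3_mid in the frame of tray between -0.082 and -0.026 m and y of handle3_mid in the frame of tray between -0.045 and -0.013 m) or (x of handle3_mid in the frame of tray between -0.082 and -0.026 m and y of handle3_mid in the frame of tray between 0.013 and 0.045 m) or (x of handle3_mid in the frame of tray between 0.026 and 0.082 m and y of handle3_mid in the frame of tray between -0.045 and -0.013 m) or (x of handle3_mid in the frame of tray between 0.026 and 0.082 m and y of handle3_mid in the frame of tray between 0.013 and 0.045 m)) and z of handle3_mid in the frame of tray between 0.012 and 0.025 m), for 0.2 s.
3. the white key alone is pressed down, tray docked (value of joint key_white above 0.004 m and value of joint each of key_yellow, key_green below 0.002 m and x of tray in the frame of dock between -0.012 and 0.012 m and y of tray in the frame of dock between -0.006 and 0.008 m and z of tray in the frame of dock below 0.0145 m and angle between tray's own z axis and vertical below 0.02 rad), for 0.05 s.
4. the yellow key alone is pressed down, tray docked (value of joint key_yellow above 0.004 m and value of joint each of key_white, key_green below 0.002 m and x of tray in the frame of dock between -0.012 and 0.012 m and y of tray in the frame of dock between -0.006 and 0.008 m and z of tray in the frame of dock below 0.0145 m and angle between tray's own z axis and vertical below 0.02 rad), for 0.05 s.
5. the green key alone is pressed down, tray docked (value of joint key_green above 0.004 m and value of joint each of key_white, key_yellow below 0.002 m and x of tray in the frame of dock between -0.012 and 0.012 m and y of tray in the frame of dock between -0.006 and 0.008 m and z of tray in the frame of dock below 0.0145 m and angle between tray's own z axis and vertical below 0.02 rad), for 0.05 s.
At the end, for the whole second after the job is handed in: Tray flat in the nest behind the lip (12 mm sideways, tilt under 0.02 rad); every handle lying in its own cell (centre within 28 mm along, 16 mm across of the cell middle, under 25 mm above the tray underside); yellow block inside the blue bin; keys up; tray at rest (all of step 2 and x of gauge_mid in the frame of bin between -0.051 and 0.051 m and y of gauge_mid in the frame of bin between -0.056 and 0.056 m and z of gauge_mid in the frame of bin below 0.03 m and value of joint each of key_white, key_yellow, key_green below 0.002 m and linear speed of tray below 0.02 m/s); the robot touches nothing.
It fails at once if a key is pressed while the tray is not in the nest (value of joint any of key_white, key_yellow, key_green above 0.004 m and y of tray in the frame of dock below -0.012 m).
It fails at once if two keys are down at once (value of joint each of key_white, key_yellow above 0.003 m or value of joint each of key_white, key_green above 0.003 m or value of joint each of key_yellow, key_green above 0.003 m).
It fails at once if the tray is lifted clear (over 40 mm) or tipped (over 0.4 rad) (height (world z) of tray above 0.04 m or angle between tray's own z axis and vertical above 0.4 rad).
It fails at once if a bystander is moved by more than 40 mm (distance of any of socket, tape, oiler, spanner, driver, cup from where it was at the start of the episode above 0.04 m).
Of handle0, handle1, handle2, handle3 only 2 to 4 are there at a start; the rules pass over those that are not, and their reading is None.
At some moment in a run one of handle0, handle1, handle2, handle3, gauge may be knocked a few centimetres aside while the robot is not near it.
Once in a run the grip may slacken for a moment while it holds something.
It also fails if it takes over 210 s, if anything falls off the work surface, if the arm or the gripper's body presses on something with over 40 N, if the wrist force passes 120 N, or if a joint passes its speed limit or range.

## Robot

A 7-joint arm with a two-finger parallel gripper is mounted at the origin on the work surface. World frame = base frame: x ahead of the robot, y to its left, z up, the work surface at z = 0. Lengths are in m, angles in rad, forces in N, time in s.
With the tool pointing down it reaches from about 0.4 to 0.875 m from the base axis. Payload 19.3 kg.
Tool frame: the origin (TCP) lies at the very end of the fingers, on their centre line; the grasp point (between the pads) lies 19 mm behind it; z points along the fingers, y is the direction in which the jaws open and shut (so a half turn about z gives the same grasp; the last joint's range is limited). The gripper opens to 85 mm and grips with 20 to 120 N. Pads are 22 mm wide; open, the fingers measure 114 mm over their backs; the gripper's body (76 mm by 85 mm) begins 54 mm behind the grasp point. The pads swing forward as they close: fully open they stand 13 mm farther back than shut.
Start: joints at [-1.185, 0.521, -0.036, 1.599, 0.021, 1.021, -0.113], TCP at [0.275, 0.561, 0.231] pointing down, gripper open.
Joint ranges: [-2.91, 2.91], [-0.3, 2.13], [-1.5, 1.42], [0.17, 2.43], [-1.26, 4.41], [0.16, 1.93], [-2.52, 2.52]. Speed limits (rad/s): [1.89, 1.89, 2.39, 2.39, 3.01, 3.01, 3.01].

## Interface

Orientations are given as [roll, pitch, yaw] about the fixed x, y, z axes, in that order (R = Rz(yaw) Ry(pitch) Rx(roll)).
In Python, from workcell import telemetry, imaging, ticket gives the robot as it stands.
- The arm moves only by the tool carry_out, never from a script. Its argument "series" is a list of rows, each a list of 7 numbers: the shift along the tool's x, y, z in m, then the turn, a rotation vector about the tool's x, y, z in rad, then the closure in counts, from 0 (fully open) to 255 (shut). In form: [[tx, ty, tz, ax, ay, az, jaw], ...]. A call has 1 to 10 rows; each row is the pose to reach, as a shift and turn from the pose commanded when the call began, along the tool's axes at that moment; what a row does not reach only later rows make up. A row lasts 1/8 s, in which the tool goes at most 62.5 mm and 10.7 degrees, less where a joint would pass 70% of its speed; a pose out of reach is approached as far as the arm can. A call with a gripper value outside its range is refused whole. The fingers move at their own pace and stop on an object; "force" is the grip in N (left out, the last holds). Time passes only in rows, so rows that repeat a pose let the fingers close. It gives the time, the measured TCP pose, the force and the opening at its end, in the units of the state.
- telemetry.observe(): the state, without advancing time (a new reading comes with each control period).
- imaging.grab_frame(name): name is "scene" or "top" or "wrist"; returns (picture, depth): 400x640x3 uint8, blue, green, red; 400x640 float32, m along the optical axis (not along the pixel's ray), 0 where there is no reading.
- imaging.camera_info(name): a dict with "mtx" (3x3 intrinsics, pixels), "dist_coeffs" ([k1, k2, p1, p2, k3] as OpenCV has them; the pictures are not rectified), "extrinsics" (4x4, takes a point from camera to world coordinates); the wrist camera has in their place "hand_eye" (4x4, takes a point from camera to tool coordinates, whose origin is the TCP and whose axes are the flange's). Camera axes: x right, y down, z forward; pixel columns grow to the right and rows downward; lengths in m; the calibration is good to about 2 mm. A picture is of the moment at which its call begins: read the wrist's pose just before it. camera_info takes no time and is no camera call.
- ticket.job_done(): hands the job in, once; it reports no verdict.
The state is a dict: "clock": time; "qpos": joint angles; "qd": joint speeds; "joint_efforts": joint torques, N m; "position": TCP position; "tool_rot": TCP orientation; "force": force on the tool from outside, world axes, zero at the start; "moment": the same for the moment, N m; "grip_width": finger opening in m.
Only numpy, scipy, OpenCV 4.12 (cv2) and the standard library are available. Lean on these libraries where they do the work, as an engineer would, in place of code of your own. Each camera call takes 0.05 s, during which the arm holds its last target.

## Working session

There is one attempt and no reset: what is moved stays moved. The work goes in short steps, Python scripts to look and compute and a tool call to move; the robot and the scene stay as the last step left them, time stands still between calls to the robot, and variables do not carry over. Pictures are saved under pics/ and viewed, and the job is handed in when it is done.

Besides the shell and the picture viewer there is one more tool, called after "Call:" by a JSON object that holds its "api" and its "payload", one argument or row to a line. carry_out: Moves the arm, as the interface text tells. Its arguments: {"type":"object","properties":{"series":{"type":"array"},"force":{"type":"number"}},"required":["series"]}

```bash
mkdir -p pics; ls
python3 - <<'E'
from workcell import telemetry, imaging
import cv2, numpy as np
s=telemetry.observe(); print(s)
for n in("scene","top","wrist"):
    im,d=imaging.grab_frame(n); cv2.imwrite(f"pics/{n}0.png",im); np.save(f"pics/{n}0.npy",d)
    c=imaging.camera_info(n); print(n,{k:np.round(np.array(v),4).tolist() for k,v in c.items()})
E
```

```text
pics
{'clock': 0.0, 'qpos': array([-1.18517007,  0.5220549 , -0.03634345,  1.60001057,  0.02121595,
        1.02109513, -0.1127855 ]), 'qd': array([ 7.36738669e-05, -1.66894793e-04, -1.49465890e-03, -3.52103905e-04,
       -1.28629622e-03, -8.60058305e-04,  1.27288232e-03]), 'joint_efforts': array([-1.97088055e-03, -9.27122211e+01,  1.97893001e+00, -3.69946682e+01,
        1.78202474e-02,  8.32996331e-03,  1.02536177e-05]), 'position': array([0.27500554, 0.56086269, 0.23069916]), 'tool_rot': array([-3.14041370e+00,  9.00948094e-05,  2.68579328e+00]), 'force': array([ 0.02782834,  0.29609484, -0.85384037]), 'moment': array([-0.01717157, -0.01340594,  0.00065197]), 'grip_width': 0.08524518712027412}
scene {'mtx': [[495.3363, 0.0, 326.1362], [0.0, 495.3363, 188.3813], [0.0, 0.0, 1.0]], 'dist_coeffs': [0.0172, 0.0, 0.0, 0.0, 0.0], 'extrinsics': [[-0.4466, 0.5436, -0.7106, 1.5152], [0.8946, 0.2614, -0.3623, 0.5571], [-0.0111, -0.7976, -0.6031, 0.9219], [0.0, 0.0, 0.0, 1.0]]}
top {'mtx': [[424.4482, 0.0, 320.2716], [0.0, 424.4482, 198.2649], [0.0, 0.0, 1.0]], 'dist_coeffs': [-0.0465, 0.0, 0.0, 0.0, 0.0], 'extrinsics': [[0.0258, -0.9934, 0.1119, 0.3711], [-0.9996, -0.027, -0.0095, 0.0611], [0.0124, -0.1117, -0.9937, 1.2763], [0.0, 0.0, 0.0, 1.0]]}
wrist {'mtx': [[310.1303, 0.0, 317.8082], [0.0, 310.1303, 199.0742], [0.0, 0.0, 1.0]], 'dist_coeffs': [0.0012, 0.0, 0.0, 0.0, 0.0], 'hand_eye': [[-0.0009, -0.9492, -0.3146, 0.0807], [1.0, -0.0011, 0.0005, 0.0001], [-0.0009, -0.3146, 0.9492, -0.1432], [0.0, 0.0, 0.0, 1.0]]}
```

View pics/top0.png

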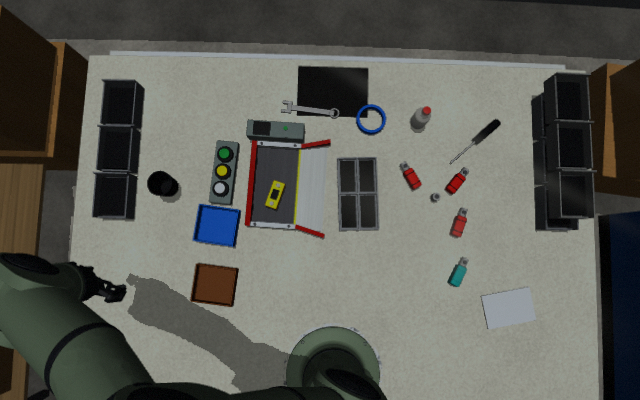

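View pics/scene0.png

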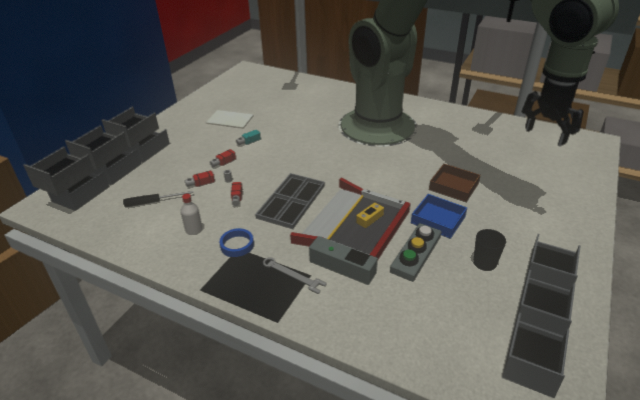

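View pics/wrist0.png

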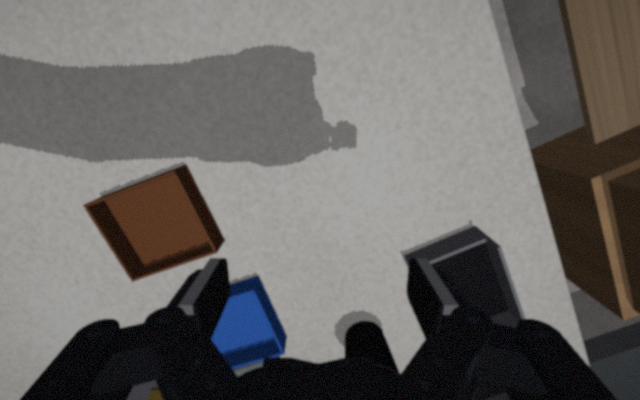

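The top view shows three red handles at (411,177), (457,181) and (459,222). The turquoise look-alike is at (458,272), and the red oiler cap at (426,111) isn't a handle. The tray is at (358,194), the dock at (275,187), the yellow block at (275,195), the blue bin at (217,226) and the brown look-alike bin at (215,284). The keys, from the top, are green, yellow, white.

```bash
cat > h.py <<'E'
import numpy as np, cv2
from workcell import telemetry, imaging
from scipy.spatial.transform import Rotation as Ro
def grab(n,save=None):
    s=telemetry.observe(); im,d=imaging.grab_frame(n); c=imaging.camera_info(n)
    K=np.array(c['mtx']);D=np.array(c['dist_coeffs'])
    if n=='wrist':
        T=np.eye(4);T[:3,:3]=Ro.from_euler('xyz',s['tool_rot']).as_matrix();T[:3,3]=s['position']
        E=T@np.array(c['hand_eye'])
    else:E=np.array(c['extrinsics'])
    if save: cv2.imwrite('pics/'+save+'.png',im)
    return dict(im=im,d=d,K=K,D=D,E=E,s=s,n=n)
def plane(v,px,z):
    px=np.array(px,float).reshape(-1,1,2)
    u=cv2.undistortPoints(px,v['K'],v['D']).reshape(-1,2)
    r=np.c_[u,np.ones(len(u))]@v['E'][:3,:3].T; o=v['E'][:3,3]
    return o+r*((z-o[2])/r[:,2])[:,None]
def proj(v,P):
    P=np.array(P,float).reshape(-1,3); R=v['E'][:3,:3];o=v['E'][:3,3]
    rv=cv2.Rodrigues(R.T)[0]
    return cv2.projectPoints(P,rv,-R.T@o,v['K'],v['D'])[0].reshape(-1,2)
def hsv(v):return cv2.cvtColor(v['im'],cv2.COLOR_BGR2HSV)
def mask(v,kind):
    H=hsv(v);h,s,w=H[...,0],H[...,1],H[...,2]
    m={'red':((h<8)|(h>172))&(s>130)&(w>60),'yellow':(h>20)&(h<35)&(s>130)&(w>80),
       'blue':(h>105)&(h<125)&(s>140)&(w>50),'green':(h>45)&(h<80)&(s>100)&(w>50)}[kind]
    return (m*255).astype(np.uint8)
def comps(m,amin=20):
    n,l,st,c=cv2.connectedComponentsWithStats(m)
    return [(i,st[i],c[i],l==i) for i in range(1,n) if st[i][4]>=amin]
def rect(m):
    cs=cv2.findContours(m.astype(np.uint8),cv2.RETR_EXTERNAL,cv2.CHAIN_APPROX_NONE)[0]
    return cv2.minAreaRect(max(cs,key=cv2.contourArea))
def delta(tx,ty,tz,yaw):
    "shift in tool axes and turn to reach TCP target, tool pointing down with tool-x heading yaw; from observed pose"
    s=telemetry.observe();R=Ro.from_euler('xyz',s['tool_rot']);
    d=R.inv().apply(np.array([tx,ty,tz])-s['position'])
    Rt=Ro.from_euler('xyz',[np.pi,0,yaw]); rv=(R.inv()*Rt).as_rotvec()
    print('shift',d.round(4),'rotvec',rv.round(4),'from',s['position'].round(4),s['tool_rot'].round(3),'q',s['qpos'].round(2),'t',round(s['clock'],2))
E
python3 - <<'E'
from h import *
for n,zz in(("top",.03),("scene",.03)):
    v=grab(n)
    for k in('red','yellow','blue','green'):
        for i,st,c,l in comps(mask(v,k),15):
            print(n,k,st.tolist(),c.round(1),plane(v,c,zz)[0].round(3), [np.round(x,1) for x in rect(l)])
E
python3 -c "
import cv2
im=cv2.imread('pics/top0.png');cv2.imwrite('pics/a.png',cv2.resize(im[90:300,330:530],None,fx=3.8,fy=2.8*3.8/3.8,interpolation=2)) 
cv2.imwrite('pics/b.png',cv2.resize(im[110:260,180:390],None,fx=3.8,fy=3.8,interpolation=2))"
```

```text
top red [423, 107, 8, 7, 44] [426.5 110. ] [ 0.791 -0.268  0.03 ] [array([426.5, 110. ]), array([6.4, 6.4]), np.float64(45.0)]
top red [302, 139, 29, 9, 109] [315.6 143.2] [0.677 0.068 0.03 ] [array([315.8, 143.1]), array([ 3.8, 28.6]), np.float64(79.7)]
top red [245, 140, 12, 86, 426] [250.5 182.8] [0.552 0.257 0.03 ] [array([250.5, 182.5]), array([ 5. , 85.4]), np.float64(5.0)]
top red [404, 168, 17, 21, 188] [412.3 177.9] [ 0.58  -0.224  0.03 ] [array([412.3, 177.9]), array([20.4,  9.3]), np.float64(59.0)]
top red [447, 173, 19, 20, 182] [455.8 182.8] [ 0.569 -0.355  0.03 ] [array([455.9, 182.7]), array([ 9.7, 19.7]), np.float64(38.7)]
top red [452, 215, 15, 21, 183] [459.  225.3] [ 0.442 -0.363  0.03 ] [array([459. , 225.5]), array([ 9.8, 19.9]), np.float64(18.4)]
top red [295, 225, 29, 13, 123] [309.3 230.8] [0.415 0.079 0.03 ] [array([309.2, 230.8]), array([30. ,  3.8]), np.float64(18.4)]
top yellow [294, 149, 7, 75, 148] [296.8 186. ] [0.546 0.12  0.03 ] [array([296.8, 186. ]), array([ 2. , 74.2]), np.float64(4.3)]
top yellow [217, 166, 10, 10, 84] [221.5 170.3] [0.587 0.345 0
[... 2101 characters left out ...]
 242.]), array([10., 12.]), np.float64(90.0)]
scene blue [129, 82, 9, 6, 28] [132.7  85.1] [ 0.177 -1.019  0.03 ] [array([133. ,  84.5]), array([5., 8.]), np.float64(90.0)]
scene blue [0, 108, 27, 78, 835] [ 10.9 147.6] [ 0.721 -1.037  0.03 ] [array([  8.5, 147.9]), array([79.6, 19.7]), np.float64(65.2)]
scene blue [413, 203, 53, 26, 658] [439.6 215.3] [0.438 0.36  0.03 ] [array([438.5, 215.4]), array([50.8, 22.1]), np.float64(8.1)]
scene blue [220, 229, 32, 23, 127] [236.6 240.6] [ 0.77  -0.089  0.03 ] [array([235.8, 239.9]), array([21.4, 31.6]), np.float64(80.5)]
scene green [404, 250, 12, 9, 83] [409.2 253.7] [0.619 0.334 0.03 ] [array([409.5, 254. ]), array([ 8., 11.]), np.float64(90.0)]
```

View pics/a.png

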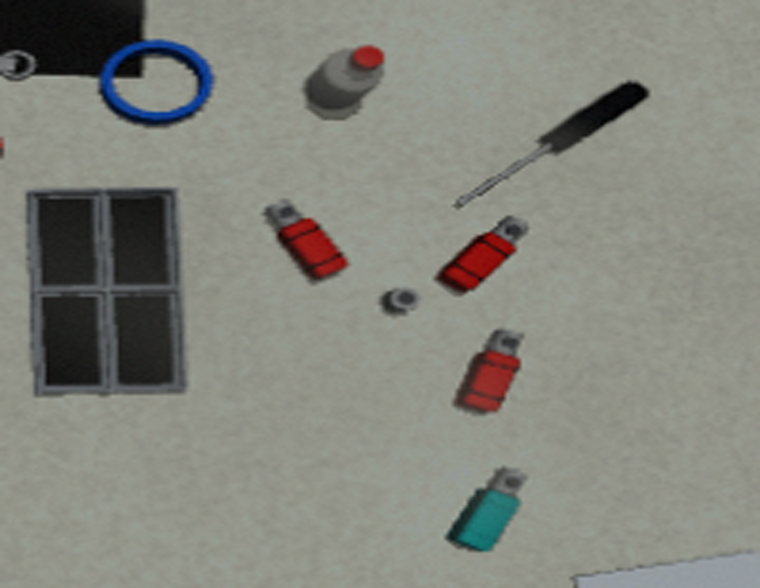

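View pics/b.png

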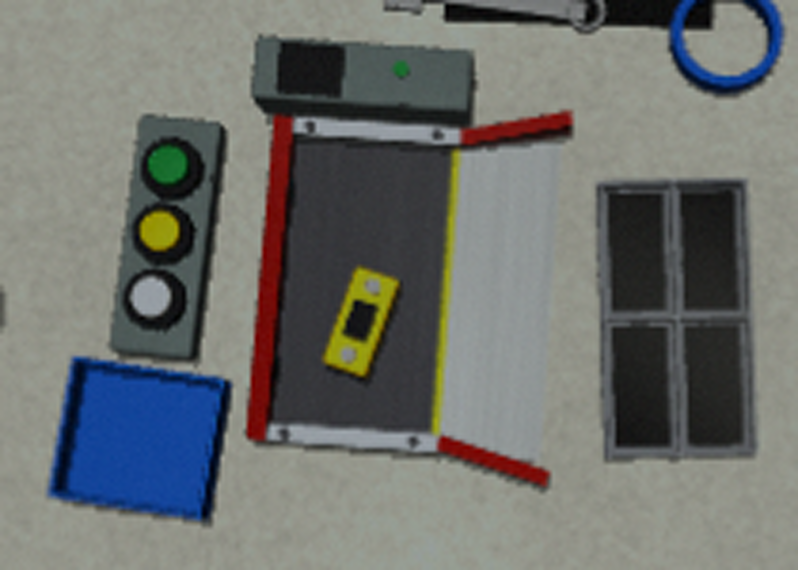

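Three red handles fit the description; the turquoise one and the brown bin don't, and the crop confirms this. Next I'll measure the block axis, bin, tray, dock and handle axes.

Run:
```python
from h import *
v=grab('top')
def ax(l,z):
    p=cv2.boxPoints(rect(l)); P=plane(v,p,z)[:,:2]; c=P.mean(0)
    e=[P[1]-P[0],P[2]-P[1]]; e.sort(key=np.linalg.norm); L=e[1]
    return c.round(4), np.linalg.norm(e[0]).round(3),np.linalg.norm(L).round(3), np.degrees(np.arctan2(L[1],L[0])).round(1)
for i,st,c,l in comps(mask(v,'yellow'),200): print('block',ax(l,.042))
for i,st,c,l in comps(mask(v,'blue'),1000): print('bin',ax(l,.03))
for i,st,c,l in comps(mask(v,'red'),150):
    if st[0]>400: print('handle',ax(l,.03))
    if st[4]>400: print('stop',ax(l,.034))
for i,st,c,l in comps(mask(v,'yellow'),100): 
    if st[3]>60: print('lip',ax(l,.017))
# tray
H=hsv(v); print(H[150:240:10,345].tolist(),H[194,330:385:3].tolist())
```

```text
block (array([0.5192, 0.1839]), np.float64(0.036), np.float64(0.08), np.float64(-17.7))
bin (array([0.425 , 0.3548]), np.float64(0.11), np.float64(0.122), np.float64(-96.9))
stop (array([0.5537, 0.2567]), np.float64(0.015), np.float64(0.255), np.float64(-2.4))
handle (array([ 0.5803, -0.224 ]), np.float64(0.028), np.float64(0.061), np.float64(-148.8))
handle (array([ 0.5696, -0.3554]), np.float64(0.029), np.float64(0.061), np.float64(-38.4))
handle (array([ 0.4417, -0.3636]), np.float64(0.029), np.float64(0.06), np.float64(-18.9))
lip (array([0.5492, 0.1204]), np.float64(0.006), np.float64(0.224), np.float64(-2.4))
[[36, 17, 150], [107, 21, 86], [0, 0, 33], [30, 22, 35], [30, 8, 34], [30, 15, 33], [30, 18, 29], [60, 20, 25], [80, 10, 76]] [[36, 17, 147], [36, 17, 150], [30, 19, 148], [108, 14, 90], [105, 19, 79], [108, 18, 69], [110, 13, 58], [98, 15, 70], [90, 7, 73], [105, 7, 69], [90, 4, 59], [90, 9, 57], [120, 4, 60], [120, 4, 58], [75, 9, 57], [105, 8, 62], [47, 14, 130], [36, 18, 142], [30, 16, 145]]
```

Run:
```python
from h import *
delta(.519,.184,.20,np.radians(162.3))
```

```text
shift [-0.385  -0.2312  0.0312] rotvec [-0.0004 -0.     -0.1469] from [0.2751 0.5611 0.2311] [-3.141  0.     2.686] q [-1.19  0.52 -0.04  1.6   0.02  1.02 -0.11] t 0.3
```

Call:
{"api": "carry_out", "payload": {
  "series": [
    [-0.05,-0.03,0.0,0,0,-0.02,0],
    [-0.1,-0.06,0.0,0,0,-0.04,0],
    [-0.15,-0.09,0.01,0,0,-0.06,0],
    [-0.2,-0.12,0.015,0,0,-0.08,0],
    [-0.25,-0.15,0.02,0,0,-0.1,0],
    [-0.3,-0.18,0.025,0,0,-0.12,0],
    [-0.35,-0.21,0.031,0,0,-0.147,0],
    [-0.385,-0.231,0.031,0,0,-0.147,0],
    [-0.385,-0.231,0.031,0,0,-0.147,0]
  ],
  "force": 60
}}

```text
clock: 1.42
position: [0.5206, 0.1811, 0.2002]
tool_rot: [-3.141, 0.001, 2.828]
force: [-1.0, 0.5, -0.7]
grip_width: 0.0856
```

```bash
cat > wl.py <<'E'
from h import *
import sys
def ax(v,l,z):
    p=cv2.boxPoints(rect(l)); P=plane(v,p,z)[:,:2]; c=P.mean(0)
    e=[P[1]-P[0],P[2]-P[1]]; e.sort(key=np.linalg.norm); L=e[1]
    return c.round(4), np.linalg.norm(e[0]).round(3),np.linalg.norm(L).round(3), np.degrees(np.arctan2(L[1],L[0])).round(1)
E
python3 - <<'E'
from wl import *
v=grab('wrist','w1'); print(v['s']['position'],v['s']['tool_rot'])
for i,st,c,l in comps(mask(v,'yellow'),200): print('yellow',st,ax(v,l,.042),ax(v,l,.017))
for i,st,c,l in comps(mask(v,'red'),200): print('red',st,ax(v,l,.034))
for i,st,c,l in comps(mask(v,'blue'),500): print('bin',st,ax(v,l,.035))
delta(.519,.184,.014,np.radians(162.3))
E
```

```text
[0.5205569  0.18108773 0.2001974 ] [-3.14071467e+00  7.08234589e-04  2.82780630e+00]
yellow [237 112  26  63 320] (array([0.4653, 0.1306]), np.float64(0.005), np.float64(0.062), np.float64(-2.5)) (array([0.4671, 0.1243]), np.float64(0.005), np.float64(0.067), np.float64(-2.5))
yellow [ 302  134   36   79 1174] (array([0.515 , 0.1848]), np.float64(0.033), np.float64(0.08), np.float64(-16.9)) (array([0.5209, 0.183 ]), np.float64(0.036), np.float64(0.086), np.float64(-16.9))
yellow [472 175  35  33 753] (array([0.5837, 0.3424]), np.float64(0.032), np.float64(0.034), np.float64(31.1)) (array([0.5954, 0.3537]), np.float64(0.035), np.float64(0.037), np.float64(31.1))
red [ 364   55   53  217 3277] (array([0.5403, 0.255 ]), np.float64(0.015), np.float64(0.23), np.float64(-2.5))
red [138 102  91  12 937] (array([0.4132, 0.0805]), np.float64(0.01), np.float64(0.086), np.float64(73.0))
red [   0  290   60   49 1771] (array([ 0.5722, -0.2031]), np.float64(0.058), np.float64(0.062), np.float64(32.4))
red [238 299  62  41 995] (array([0.6654, 0.0698]), np.float64(0.024), np.float64(0.087), np.float64(101.4))
bin [  392     0   148    95 11896] (array([0.4468, 0.3453]), np.float64(0.079), np.float64(0.127), np.float64(71.9))
shift [0.0008 0.0006 0.1862] rotvec [-0.0002 -0.     -0.0024] from [0.5196 0.1832 0.2002] [-3.141 -0.     2.83 ] q [-0.46  0.44  0.01  1.83 -0.01  0.87  0.82] t 1.48
```

View pics/w1.png

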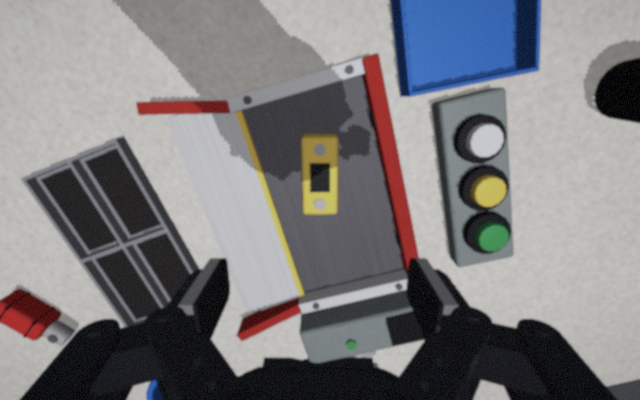

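Call:
{"api": "carry_out", "payload": {
  "series": [
    [0.001,0.001,0.05,0,0,0,0],
    [0.001,0.001,0.1,0,0,0,0],
    [0.001,0.001,0.14,0,0,0,0],
    [0.001,0.001,0.17,0,0,0,0],
    [0.001,0.001,0.186,0,0,0,0],
    [0.001,0.001,0.186,0,0,0,255],
    [0.001,0.001,0.186,0,0,0,255],
    [0.001,0.001,0.186,0,0,0,255],
    [0.001,0.001,0.186,0,0,0,255]
  ],
  "force": 60
}}

```text
clock: 2.6
position: [0.5191, 0.1859, 0.0156]
tool_rot: [3.14, 0.001, 2.833]
force: [-2.2, -0.6, 9.3]
grip_width: 0.0349
```

Call:
{"api": "carry_out", "payload": {
  "series": [
    [0,0,-0.01,0,0,0,255],
    [0,0,-0.05,0,0,0,255],
    [0,0,-0.1,0,0,0,255],
    [0,0,-0.12,0,0,0,255],
    [0,0,-0.12,0,0,0,255]
  ]
}}

```text
clock: 3.22
position: [0.5193, 0.1859, 0.1365]
tool_rot: [3.139, 0.003, 2.833]
force: [0.4, -1.0, -3.0]
grip_width: 0.0351
```

Run:
```python
from wl import *
v=grab('wrist','w2')
for yaw in(83.1,173.1): delta(.425,.354,.13,np.radians(yaw))
```

```text
shift [0.1404 0.1319 0.0051] rotvec [1.7000e-03 2.0000e-04 1.3823e+00] from [0.5187 0.1856 0.1351] [3.141e+00 1.000e-03 2.833e+00] q [-0.46  0.53  0.01  1.89 -0.01  0.72  0.82] t 3.27
shift [0.1404 0.1319 0.0051] rotvec [ 0.001   0.0012 -0.1885] from [0.5187 0.1856 0.1351] [3.141e+00 1.000e-03 2.833e+00] q [-0.46  0.53  0.01  1.89 -0.01  0.72  0.82] t 3.27
```

View pics/w2.png

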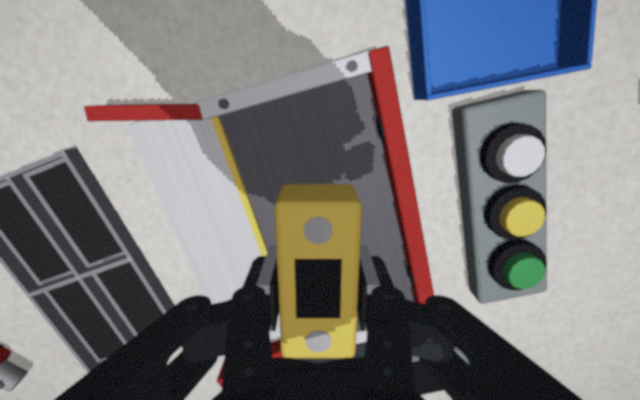

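Call:
{"api": "carry_out", "payload": {
  "series": [
    [0.04,0.035,0,0,0,-0.05,255],
    [0.08,0.075,0,0,0,-0.1,255],
    [0.12,0.11,0,0,0,-0.15,255],
    [0.14,0.132,0,0,0,-0.19,255],
    [0.14,0.132,0,0,0,-0.19,255],
    [0.14,0.132,0,0,0,-0.19,255]
  ]
}}

```text
clock: 4.03
position: [0.4252, 0.3529, 0.1335]
tool_rot: [-3.14, -0.001, 3.022]
force: [0.0, -0.5, -1.0]
grip_width: 0.0352
```

Run:
```python
from wl import *
v=grab('top','t2')
cv2.imwrite('pics/t2c.png',cv2.resize(v['im'][120:280,150:360],None,fx=3.5,fy=3.5))
delta(.425,.354,.013,np.radians(173.1))
```

```text
shift [0.0006 0.0014 0.1207] rotvec [-0.0012 -0.0004  0.0001] from [0.4255 0.3527 0.1337] [-3.14  -0.     3.021] q [-0.76  0.54 -0.05  1.88  0.04  0.73  0.62] t 4.08
```

View pics/t2c.png

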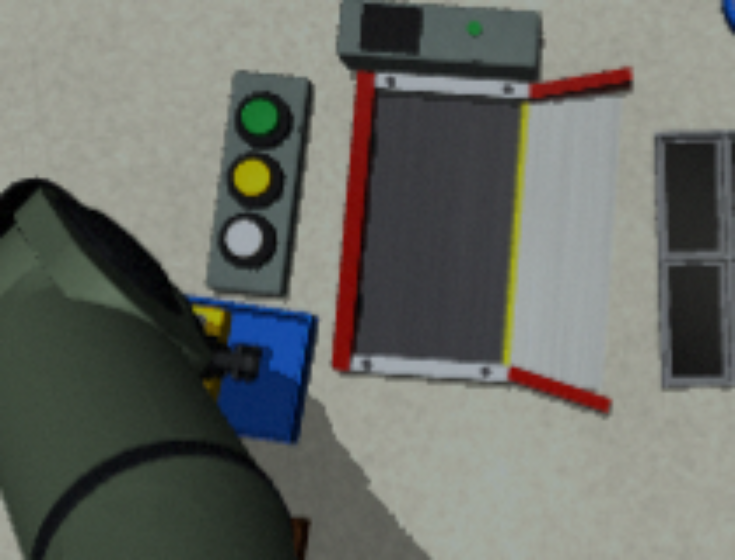

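Call:
{"api": "carry_out", "payload": {
  "series": [
    [0,0.001,0.04,0,0,0,255],
    [0,0.001,0.07,0,0,0,255],
    [0,0.001,0.095,0,0,0,255],
    [0,0.001,0.11,0,0,0,255],
    [0,0.001,0.12,0,0,0,255],
    [0,0.001,0.12,0,0,0,255],
    [0,0.001,0.12,0,0,0,110],
    [0,0.001,0.12,0,0,0,100],
    [0,0.001,0.12,0,0,0,100]
  ]
}}

```text
clock: 5.2
position: [0.4255, 0.355, 0.0147]
tool_rot: [3.141, 0.0, 3.023]
force: [0.8, -0.7, -0.4]
grip_width: 0.0519
```

Call:
{"api": "carry_out", "payload": {
  "series": [
    [0,0,-0.02,0,0,0,100],
    [0,0,-0.06,0,0,0,100],
    [0,0,-0.12,0,0,0,100],
    [0,0,-0.18,0,0,0,0],
    [0,0,-0.2,0,0,0,0]
  ]
}}

```text
clock: 5.82
position: [0.4262, 0.3556, 0.2182]
tool_rot: [3.138, 0.003, 3.023]
force: [0.4, -0.8, 0.2]
grip_width: 0.0845
```

Run:
```python
from wl import *
v=grab('wrist','w3')
for i,st,c,l in comps(mask(v,'yellow'),200): print('yellow',st,ax(v,l,.034))
for i,st,c,l in comps(mask(v,'blue'),500): print('bin',st,ax(v,l,.035))
# handles with top
v=grab('top','t3')
for i,st,c,l in comps(mask(v,'red'),100):
    if st[0]>390:print('red',st,ax(v,l,.03))
```

```text
yellow [ 301  134   31   73 1164] (array([0.4231, 0.355 ]), np.float64(0.031), np.float64(0.08), np.float64(-6.1))
yellow [122 204  35 109 518] (array([0.5061, 0.1348]), np.float64(0.006), np.float64(0.145), np.float64(-2.4))
yellow [308 290  27  26 540] (array([0.5918, 0.3406]), np.float64(0.034), np.float64(0.035), np.float64(33.9))
bin [ 259  119  113  102 8167] (array([0.4236, 0.3539]), np.float64(0.111), np.float64(0.114), np.float64(83.1))
red [404 168  17  21 189] (array([ 0.5803, -0.2236]), np.float64(0.029), np.float64(0.061), np.float64(-150.0))
red [447 173  18  20 182] (array([ 0.5697, -0.3553]), np.float64(0.029), np.float64(0.061), np.float64(-37.6))
red [452 215  15  21 181] (array([ 0.4417, -0.3631]), np.float64(0.029), np.float64(0.059), np.float64(-20.1))
```

View pics/w3.png

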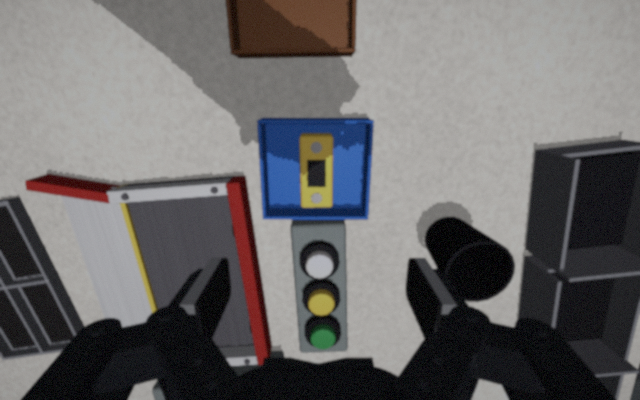

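Block is in the bin at (316,170). Next is handle A, red with its nose toward +x+y (top px 412,178).

Run:
```python
from wl import *
delta(.59,-.217,.20,np.radians(30))
```

```text
shift [-0.2306 -0.5491  0.0157] rotvec [ 0.0049 -0.0032  2.499 ] from [0.4261 0.3556 0.217 ] [3.138e+00 3.000e-03 3.023e+00] q [-0.76  0.42 -0.05  1.8   0.03  0.91  0.63] t 5.92
```

Call:
{"api": "carry_out", "payload": {
  "series": [
    [-0.023,-0.05,0.0,0,0,0.18,0],
    [-0.046,-0.1,0.0,0,0,0.36,0],
    [-0.069,-0.16,0.0,0,0,0.54,0],
    [-0.092,-0.22,0.0,0,0,0.72,0],
    [-0.115,-0.28,0.0,0,0,0.9,0],
    [-0.138,-0.33,0.0,0,0,1.08,0],
    [-0.161,-0.38,0.0,0,0,1.26,0],
    [-0.184,-0.44,0.0,0,0,1.44,0],
    [-0.21,-0.5,0.01,0,0,1.62,0],
    [-0.23,-0.549,0.015,0,0,1.8,0]
  ]
}}

```text
clock: 7.18
position: [0.5886, -0.2195, 0.198]
tool_rot: [-3.141, 0.001, 1.217]
force: [-0.2, 0.7, 0.3]
grip_width: 0.0853
```

Call:
{"api": "carry_out", "payload": {
  "series": [
    [0,0,0,0,0,0.18,0],
    [0,0,0,0,0,0.36,0],
    [0,0,0,0,0,0.54,0],
    [0,0,0,0,0,0.7,0],
    [0,0,0,0,0,0.7,0],
    [0,0,0,0,0,0.7,0]
  ]
}}

```text
clock: 7.92
position: [0.5884, -0.2175, 0.1988]
tool_rot: [-3.141, 0.001, 0.527]
force: [0.6, -0.3, -0.8]
grip_width: 0.0853
```

Run:
```python
from wl import *
v=grab('wrist','w4');print(v['s']['position'],v['s']['tool_rot'])
for i,st,c,l in comps(mask(v,'red'),200): print('red',st,ax(v,l,.031))
```

```text
[ 0.5884301  -0.21748341  0.1987742 ] [-3.14134068e+00  7.62369701e-04  5.26585908e-01]
red [474   0  37  27 793] (array([ 0.7955, -0.2744]), np.float64(0.02), np.float64(0.031), np.float64(-59.9))
red [ 306  159   27   57 1399] (array([ 0.5807, -0.2232]), np.float64(0.026), np.float64(0.061), np.float64(29.4))
red [  0 187  27  26 288] (array([0.406 , 0.0508]), np.float64(0.013), np.float64(0.031), np.float64(-105.3))
red [ 384  228   59   43 1495] (array([ 0.5719, -0.3496]), np.float64(0.039), np.float64(0.059), np.float64(-38.0))
red [ 336  306   48   48 1289] (array([ 0.4467, -0.3552]), np.float64(0.044), np.float64(0.061), np.float64(-21.7))
```

View pics/w4.png

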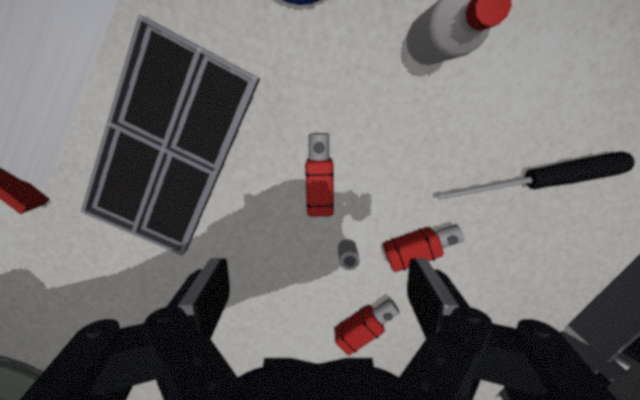

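Call:
{"api": "carry_out", "payload": {
  "series": [
    [0,0.001,0.05,0,0,0,0],
    [0,0.001,0.1,0,0,0,0],
    [0,0.001,0.14,0,0,0,0],
    [0,0.001,0.17,0,0,0,0],
    [0,0.001,0.188,0,0,0,0],
    [0,0.001,0.188,0,0,0,255],
    [0,0.001,0.188,0,0,0,255],
    [0,0.001,0.188,0,0,0,255],
    [0,0.001,0.188,0,0,0,255],
    [0,0.001,0.188,0,0,0,255]
  ]
}}

```text
clock: 9.22
position: [0.5898, -0.2186, 0.0127]
tool_rot: [3.14, -0.001, 0.523]
force: [-1.4, 0.2, 10.6]
grip_width: 0.0286
```

Call:
{"api": "carry_out", "payload": {
  "series": [
    [0,0,-0.01,0,0,0,255],
    [0,0,-0.05,0,0,0,255],
    [0,0,-0.1,0,0,0,255],
    [0,0,-0.12,0,0,0,255],
    [0,0,-0.12,0,0,0,255]
  ]
}}

```text
clock: 9.85
position: [0.5897, -0.2184, 0.1327]
tool_rot: [3.14, -0.002, 0.523]
force: [-0.6, 0.1, -2.1]
grip_width: 0.0286
```

```bash
cat > tray.py <<'E'
from wl import *
def tray(v,dbg=None):
    H=hsv(v); s,w=H[...,1],H[...,2]
    m=((w<115)&(s<70)).astype(np.uint8)*255
    m=cv2.morphologyEx(m,cv2.MORPH_OPEN,np.ones((3,3)))
    out=[]
    for c in cv2.findContours(m,cv2.RETR_EXTERNAL,cv2.CHAIN_APPROX_NONE)[0]:
        if cv2.contourArea(c)<1000: continue
        h=cv2.convexHull(c); P=plane(v,h.reshape(-1,2).astype(float),.016)[:,:2]
        (cx,cy),(a,b),an=cv2.minAreaRect((P*1000).astype(np.float32))
        B=cv2.boxPoints(((cx,cy),(a,b),an)); e=sorted([B[1]-B[0],B[2]-B[1]],key=np.linalg.norm)[1]
        if e[0]<0:e=-e
        if 90<min(a,b)<140 and 200<max(a,b)<240: out.append((cx/1e3,cy/1e3,min(a,b),max(a,b),np.degrees(np.arctan2(e[1],e[0]))))
    return out
E
python3 - <<'E'
from tray import *
for n in('wrist','top'):
    v=grab(n,'w5'+n); print(n,tray(v))
v=dict(v);v['im']=cv2.imread('pics/t3.png');print(tray(v))
E
```

```text
wrist []
top []
[(0.5312792358398437, -0.06115309906005859, 118.80718994140625, 221.46841430664062, np.float32(2.7264247)), (0.5529537963867187, 0.1869837646484375, 125.51541900634766, 231.71163940429688, np.float32(-2.4103973))]
```

View pics/w5wrist.png

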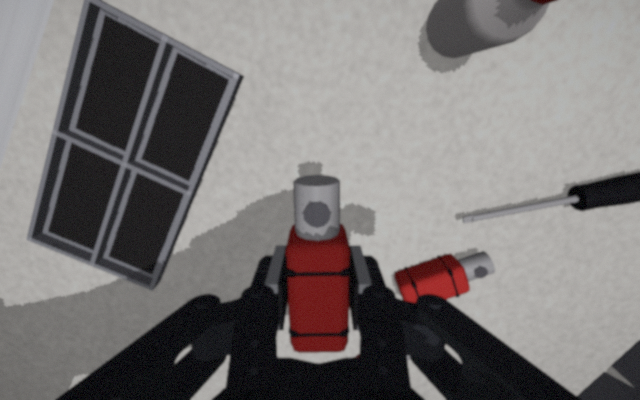

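Run:
```python
from wl import *
delta(.581,-.030,.132,np.radians(2.7))
```

```text
shift [ 0.0871 -0.1667 -0.0014] rotvec [-0.0007  0.0007  0.476 ] from [ 0.5888 -0.218   0.1305] [-3.141  0.     0.523] q [-0.13  0.73  0.61  1.7  -0.52  0.88 -0.34] t 9.95
```

Call:
{"api": "carry_out", "payload": {
  "series": [
    [0.025,-0.045,0,0,0,0.15,255],
    [0.05,-0.09,0,0,0,0.3,255],
    [0.075,-0.14,0,0,0,0.45,255],
    [0.087,-0.167,-0.001,0,0,0.476,255],
    [0.087,-0.167,-0.001,0,0,0.476,255],
    [0.087,-0.167,-0.001,0,0,0.476,255]
  ]
}}

```text
clock: 10.7
position: [0.5808, -0.0311, 0.1316]
tool_rot: [3.141, 0.001, 0.047]
force: [-0.5, -0.7, -0.7]
grip_width: 0.0289
```

Run:
```python
from tray import *
v=grab('wrist','w6'); print(tray(v))
a,b=np.radians(2.7),0
R=np.array([[np.cos(a),-np.sin(a)],[np.sin(a),np.cos(a)]])
pts=[[x,y] for x,y in((-110,-60),(110,-60),(110,60),(-110,60),(54,29),(54,-29),(-54,29),(-54,-29))]
W=[(*(R@np.array(p)/1000+[.5313,-.0612]),.016) for p in pts]
im=v['im'].copy()
for p in proj(v,W): cv2.circle(im,tuple(int(x) for x in p),3,(0,255,0),1)
cv2.imwrite('pics/w6a.png',im)
delta(.581,-.030,.019,np.radians(2.7))
```

```text
[]
shift [ 0.0003 -0.0016  0.1128] rotvec [ 0.0007  0.0008 -0.0014] from [ 0.5808 -0.0316  0.1318] [3.141e+00 1.000e-03 4.600e-02] q [-0.55  0.72  0.76  1.83 -0.65  0.86 -0.99] t 10.75
```

View pics/w6a.png

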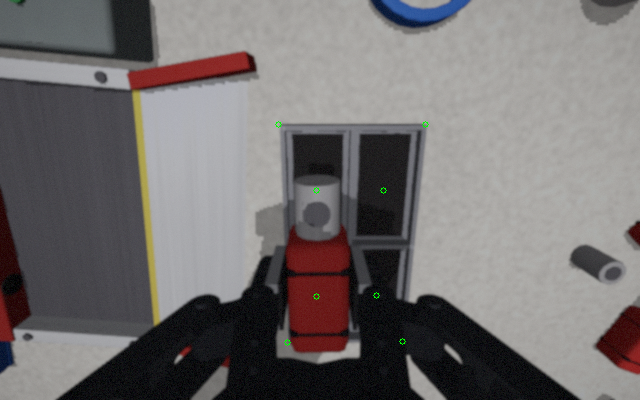

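Call:
{"api": "carry_out", "payload": {
  "series": [
    [0,-0.001,0.04,0,0,0,255],
    [0,-0.001,0.07,0,0,0,255],
    [0,-0.001,0.095,0,0,0,255],
    [0,-0.001,0.112,0,0,0,255],
    [0,-0.001,0.113,0,0,0,255],
    [0,-0.001,0.113,0,0,0,130],
    [0,-0.001,0.113,0,0,0,120],
    [0,-0.001,0.113,0,0,0,120]
  ]
}}

```text
clock: 11.75
position: [0.5815, -0.0291, 0.0199]
tool_rot: [-3.142, -0.001, 0.047]
force: [0.4, 0.4, 0.4]
grip_width: 0.0452
```

Call:
{"api": "carry_out", "payload": {
  "series": [
    [0,0,-0.02,0,0,0,120],
    [0,0,-0.06,0,0,0,120],
    [0,0,-0.12,0,0,0,120],
    [0,0,-0.18,0,0,0,0],
    [0,0,-0.19,0,0,0,0],
    [0,0,-0.19,0,0,0,0]
  ]
}}

```text
clock: 12.5
position: [0.5812, -0.0291, 0.2105]
tool_rot: [-3.141, -0.002, 0.047]
force: [-0.3, 0.5, -0.8]
grip_width: 0.0849
```

Run:
```python
from tray import *
v=grab('wrist','w7'); print(tray(v))
for i,st,c,l in comps(mask(v,'red'),200): print('red',st,ax(v,l,.034))
```

```text
[(0.5280623168945312, -0.0587117919921875, 123.06932067871094, 218.05393981933594, np.float32(2.681259))]
red [  22   64   55  228 3258] (array([0.553 , 0.2554]), np.float64(0.015), np.float64(0.253), np.float64(178.2))
red [ 179   65   91   27 1168] (array([0.6747, 0.0664]), np.float64(0.012), np.float64(0.088), np.float64(-78.4))
red [ 304  158   30   57 1471] (array([ 0.5706, -0.0299]), np.float64(0.03), np.float64(0.062), np.float64(-176.5))
red [ 570  171   70   55 2082] (array([ 0.5737, -0.3409]), np.float64(0.048), np.float64(0.063), np.float64(-40.6))
red [ 549  269   59   52 1500] (array([ 0.4502, -0.3478]), np.float64(0.055), np.float64(0.06), np.float64(-21.0))
red [224 295  35  23 309] (array([0.4159, 0.0557]), np.float64(0.023), np.float64(0.041), np.float64(-109.3))
```

View pics/w7.png

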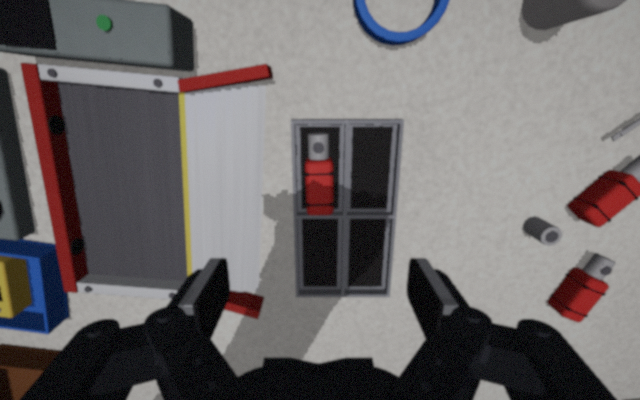

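Run:
```python
from wl import *
delta(.5775,-.3615,.20,np.radians(-38))
```

```text
shift [-0.0189  0.332   0.0092] rotvec [-4.000e-04  3.000e-04  7.102e-01] from [ 0.5808 -0.029   0.2093] [-3.141  0.     0.047] q [-0.61  0.63  0.86  1.77 -0.56  1.   -1.06] t 12.55
```

Call:
{"api": "carry_out", "payload": {
  "series": [
    [-0.003,0.055,0.009,0,0,0.12,0],
    [-0.006,0.11,0.009,0,0,0.24,0],
    [-0.01,0.165,0.009,0,0,0.36,0],
    [-0.013,0.22,0.009,0,0,0.48,0],
    [-0.016,0.275,0.009,0,0,0.6,0],
    [-0.019,0.332,0.009,0,0,0.71,0],
    [-0.019,0.332,0.009,0,0,0.71,0],
    [-0.019,0.332,0.009,0,0,0.71,0],
    [-0.019,0.332,0.009,0,0,0.71,0]
  ]
}}

```text
clock: 13.68
position: [0.578, -0.3604, 0.1998]
tool_rot: [-3.141, 0.001, -0.661]
force: [-0.3, -0.6, 0.4]
grip_width: 0.0851
```

Run:
```python
from tray import *
v=grab('wrist','w8'); 
for i,st,c,l in comps(mask(v,'red'),200): print('red',st,ax(v,l,.031))
delta(.5775,-.3615,.012,np.radians(-38))
```

```text
red [  8  93  34  32 826] (array([ 0.8072, -0.179 ]), np.float64(0.03), np.float64(0.031), np.float64(-127.9))
red [ 308  158   27   46 1149] (array([ 0.5741, -0.3608]), np.float64(0.026), np.float64(0.048), np.float64(143.0))
red [309 205  25   9 209] (array([ 0.5496, -0.3419]), np.float64(0.009), np.float64(0.026), np.float64(-127.9))
red [376 243  32  48 986] (array([ 0.4419, -0.3645]), np.float64(0.028), np.float64(0.06), np.float64(162.5))
shift [0.0003 0.0013 0.188 ] rotvec [-0.0004  0.0006  0.002 ] from [ 0.5781 -0.3604  0.2   ] [-3.141e+00  1.000e-03 -6.610e-01] q [-0.04  0.85  0.94  1.5  -0.72  1.17 -1.2 ] t 13.72
```

View pics/w8.png

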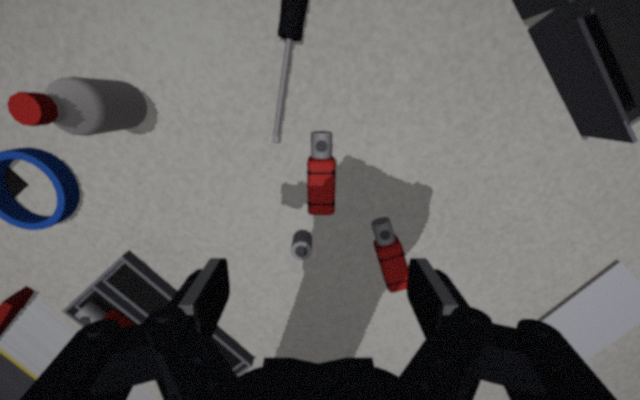

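Call:
{"api": "carry_out", "payload": {
  "series": [
    [0,0.001,0.05,0,0,0,0],
    [0,0.001,0.1,0,0,0,0],
    [0,0.001,0.14,0,0,0,0],
    [0,0.001,0.17,0,0,0,0],
    [0,0.001,0.187,0,0,0,0],
    [0,0.001,0.187,0,0,0,255],
    [0,0.001,0.187,0,0,0,255],
    [0,0.001,0.187,0,0,0,255],
    [0,0.001,0.187,0,0,0,255],
    [0,0.001,0.187,0,0,0,255]
  ]
}}

```text
clock: 14.98
position: [0.5776, -0.3629, 0.0147]
tool_rot: [-3.141, -0.002, -0.663]
force: [-0.1, 1.2, 9.4]
grip_width: 0.029
```

Call:
{"api": "carry_out", "payload": {
  "series": [
    [0,0,-0.01,0,0,0,255],
    [0,0,-0.05,0,0,0,255],
    [0,0,-0.1,0,0,0,255],
    [0,0,-0.12,0,0,0,255],
    [0,0,-0.12,0,0,0,255]
  ]
}}

```text
clock: 15.6
position: [0.5775, -0.3628, 0.1347]
tool_rot: [-3.141, -0.002, -0.663]
force: [-0.5, 0.4, -1.1]
grip_width: 0.0287
```

Run:
```python
from tray import *
v=grab('wrist','w9')
v=grab('top')
for i,st,c,l in comps(mask(v,'red'),100): print('red',st,ax(v,l,.034))
a=np.radians(2.7);R=np.array([[np.cos(a),-np.sin(a)],[np.sin(a),np.cos(a)]])
p=R@np.array([-.056,-.029])+[.5313,-.0612];print(p)
delta(p[0],p[1],.132,a)
```

```text
red [245 140  12  86 437] (array([0.5539, 0.2565]), np.float64(0.015), np.float64(0.255), np.float64(-2.4))
red [302 140  28   8 106] (array([0.6762, 0.0679]), np.float64(0.011), np.float64(0.083), np.float64(-78.1))
red [452 217  15  20 169] (array([ 0.4403, -0.3616]), np.float64(0.029), np.float64(0.06), np.float64(-20.1))
[ 0.47672825 -0.09280577]
shift [-0.2446 -0.1506  0.0006] rotvec [-7.000e-04  1.100e-03 -7.102e-01] from [ 0.5768 -0.362   0.1323] [-3.141e+00  1.000e-03 -6.630e-01] q [-0.01  0.91  0.88  1.55 -0.78  1.06 -1.16] t 15.7
```

View pics/w9.png

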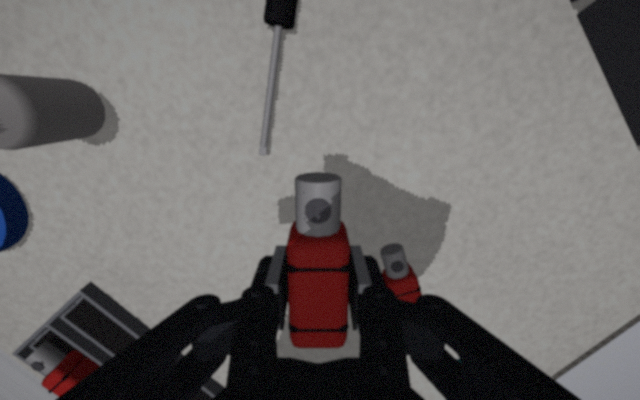

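Call:
{"api": "carry_out", "payload": {
  "series": [
    [-0.041,-0.025,0,0,0,-0.12,255],
    [-0.082,-0.05,0,0,0,-0.24,255],
    [-0.123,-0.075,0,0,0,-0.36,255],
    [-0.164,-0.1,0,0,0,-0.48,255],
    [-0.205,-0.125,0,0,0,-0.6,255],
    [-0.245,-0.15,0,0,0,-0.71,255],
    [-0.245,-0.15,0,0,0,-0.71,255],
    [-0.245,-0.15,0,0,0,-0.71,255]
  ]
}}

```text
clock: 16.7
position: [0.4762, -0.0938, 0.1328]
tool_rot: [3.141, 0.001, 0.046]
force: [0.5, -0.3, -0.5]
grip_width: 0.0286
```

Run:
```python
from tray import *
v=grab('wrist','w10')
a=np.radians(2.7);R=np.array([[np.cos(a),-np.sin(a)],[np.sin(a),np.cos(a)]])
pts=[[x,y] for x,y in((-110,-60),(110,-60),(110,60),(-110,60),(54,29),(54,-29),(-54,29),(-54,-29))]
im=v['im'].copy()
for p in proj(v,[(*(R@np.array(p)/1000+[.5313,-.0612]),.016) for p in pts]): cv2.circle(im,tuple(int(x) for x in p),3,(0,255,0),1)
cv2.imwrite('pics/w10a.png',im)
delta(.4767,-.0928,.0205,a)
```

```text
shift [ 0.0005 -0.0015  0.1124] rotvec [ 0.0007  0.0006 -0.0016] from [ 0.4763 -0.0943  0.1329] [3.141e+00 1.000e-03 4.500e-02] q [-0.5   0.59  0.79  2.08 -0.64  0.73 -0.82] t 16.75
```

View pics/w10a.png

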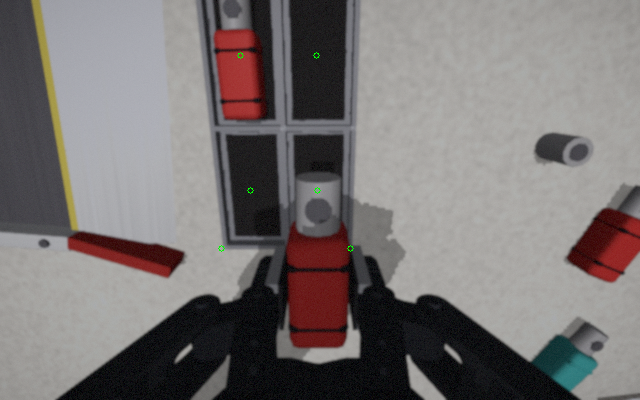

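Call:
{"api": "carry_out", "payload": {
  "series": [
    [0,-0.001,0.04,0,0,0,255],
    [0,-0.001,0.07,0,0,0,255],
    [0,-0.001,0.095,0,0,0,255],
    [0,-0.001,0.11,0,0,0,255],
    [0,-0.001,0.112,0,0,0,255],
    [0,-0.001,0.112,0,0,0,130],
    [0,-0.001,0.112,0,0,0,120],
    [0,-0.001,0.112,0,0,0,120]
  ]
}}

```text
clock: 17.75
position: [0.4766, -0.0924, 0.0218]
tool_rot: [3.142, -0.001, 0.047]
force: [0.0, 0.1, 0.2]
grip_width: 0.0449
```

Call:
{"api": "carry_out", "payload": {
  "series": [
    [0,0,-0.02,0,0,0,120],
    [0,0,-0.06,0,0,0,120],
    [0,0,-0.12,0,0,0,120],
    [0,0,-0.18,0,0,0,0],
    [0,0,-0.19,0,0,0,0],
    [0,0,-0.19,0,0,0,0]
  ]
}}

```text
clock: 18.5
position: [0.4765, -0.092, 0.2115]
tool_rot: [-3.141, -0.001, 0.048]
force: [-0.2, -0.8, 0.2]
grip_width: 0.0855
```

Run:
```python
from tray import *
v=grab('wrist','w11')
for i,st,c,l in comps(mask(v,'red'),200): print('red',st,ax(v,l,.034),ax(v,l,.031))
# C: centre .4403,-.3616 axis -20 -> mid, minus 3mm
a=np.radians(-20)
p=np.array([.4403,-.3616])+.010*np.array([np.cos(a),np.sin(a)]);print(p)
delta(*p,.20,a)
```

```text
red [ 243   47   35   68 1980] (array([ 0.5686, -0.0314]), np.float64(0.029), np.float64(0.062), np.float64(-174.7)) (array([ 0.5687, -0.0309]), np.float64(0.029), np.float64(0.063), np.float64(-174.7))
red [ 305  158   29   56 1430] (array([ 0.4662, -0.0934]), np.float64(0.029), np.float64(0.061), np.float64(-176.4)) (array([ 0.4653, -0.0934]), np.float64(0.029), np.float64(0.062), np.float64(-176.4))
red [ 530  189   53   55 1396] (array([ 0.4428, -0.3563]), np.float64(0.036), np.float64(0.06), np.float64(-19.5)) (array([ 0.4417, -0.3588]), np.float64(0.036), np.float64(0.061), np.float64(-19.5))
red [125 207  79  32 751] (array([0.416 , 0.0772]), np.float64(0.012), np.float64(0.088), np.float64(-106.6)) (array([0.4146, 0.0788]), np.float64(0.012), np.float64(0.089), np.float64(-106.6))
[ 0.44969693 -0.3650202 ]
shift [-0.0392  0.2714  0.0106] rotvec [-0.0004  0.0004  0.3965] from [ 0.476  -0.0921  0.2107] [-3.141  0.     0.047] q [-0.62  0.49  0.94  2.01 -0.51  0.89 -0.93] t 18.55
```

View pics/w11.png

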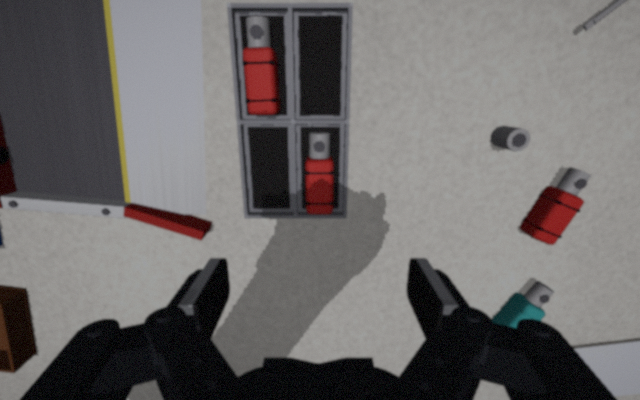

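Handles A (261,80) and B (319,185) are lying in their cells. Now for C, the red one at (552,215); the turquoise one at (520,305) stays where it is.

Call:
{"api": "carry_out", "payload": {
  "series": [
    [-0.008,0.055,0.01,0,0,0.08,0],
    [-0.016,0.11,0.01,0,0,0.16,0],
    [-0.024,0.165,0.01,0,0,0.24,0],
    [-0.032,0.22,0.01,0,0,0.32,0],
    [-0.039,0.271,0.01,0,0,0.397,0],
    [-0.039,0.271,0.01,0,0,0.397,0],
    [-0.039,0.271,0.01,0,0,0.397,0]
  ]
}}

```text
clock: 19.42
position: [0.4493, -0.3647, 0.1998]
tool_rot: [-3.141, 0.002, -0.351]
force: [0.3, 0.1, 0.3]
grip_width: 0.0857
```

Run:
```python
from tray import *
v=grab('wrist','w12')
for i,st,c,l in comps(mask(v,'red'),200): print('red',st,ax(v,l,.031))
delta(.4505,-.365,.012,np.radians(-19.5))
```

```text
red [ 308  157   27   46 1149] (array([ 0.4466, -0.3667]), np.float64(0.026), np.float64(0.048), np.float64(-20.7))
red [308 204  26   9 207] (array([ 0.4178, -0.3557]), np.float64(0.009), np.float64(0.027), np.float64(-110.1))
red [  57  220   53   53 1340] (array([ 0.4642, -0.0913]), np.float64(0.032), np.float64(0.064), np.float64(-175.7))
shift [0.0012 0.0007 0.1882] rotvec [-0.0007  0.0017 -0.0092] from [ 0.4498 -0.3642  0.2002] [-3.141e+00  2.000e-03 -3.500e-01] q [-0.02  0.67  0.92  1.79 -0.63  1.01 -0.76] t 19.48
```

View pics/w12.png

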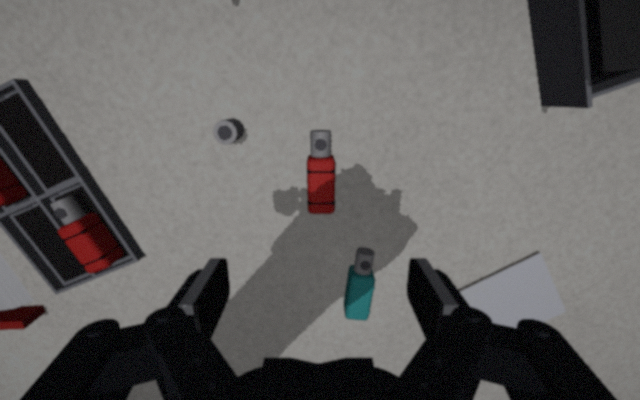

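Call:
{"api": "carry_out", "payload": {
  "series": [
    [0.001,0.001,0.05,0,0,0,0],
    [0.001,0.001,0.1,0,0,0,0],
    [0.001,0.001,0.14,0,0,0,0],
    [0.001,0.001,0.17,0,0,0,0],
    [0.001,0.001,0.187,0,0,0,0],
    [0.001,0.001,0.187,0,0,0,255],
    [0.001,0.001,0.187,0,0,0,255],
    [0.001,0.001,0.187,0,0,0,255],
    [0.001,0.001,0.187,0,0,0,255],
    [0.001,0.001,0.187,0,0,0,255]
  ]
}}

```text
clock: 20.72
position: [0.4511, -0.3667, 0.0155]
tool_rot: [-3.142, -0.002, -0.35]
force: [-1.0, 2.7, 12.5]
grip_width: 0.0285
```

Call:
{"api": "carry_out", "payload": {
  "series": [
    [0,0,-0.01,0,0,0,255],
    [0,0,-0.05,0,0,0,255],
    [0,0,-0.1,0,0,0,255],
    [0,0,-0.12,0,0,0,255],
    [0,0,-0.12,0,0,0,255]
  ]
}}

```text
clock: 21.35
position: [0.4512, -0.3664, 0.1356]
tool_rot: [3.142, -0.002, -0.35]
force: [0.1, 0.7, -2.2]
grip_width: 0.0287
```

Run:
```python
from tray import *
v=grab('wrist','w13')
a=np.radians(2.7);R=np.array([[np.cos(a),-np.sin(a)],[np.sin(a),np.cos(a)]])
for q in([-.056,.029],[.051,-.029]):
  p=R@np.array(q)+[.5313,-.0612];print(q,p)
  delta(p[0],p[1],.132,a)
```

```text
[-0.056, 0.029] [ 0.47399608 -0.03487015]
shift [-0.0917 -0.3191  0.0024] rotvec [-3.00e-04 -5.00e-04 -3.97e-01] from [ 0.4508 -0.366   0.1343] [-3.141 -0.    -0.35 ] q [ 0.04  0.75  0.84  1.83 -0.71  0.89 -0.7 ] t 21.4
[0.051, -0.029] [ 0.58360947 -0.08776538]
shift [ 0.0294 -0.3069  0.0024] rotvec [-3.00e-04 -5.00e-04 -3.97e-01] from [ 0.4508 -0.366   0.1343] [-3.141 -0.    -0.35 ] q [ 0.04  0.75  0.84  1.83 -0.71  0.89 -0.7 ] t 21.4
```

View pics/w13.png

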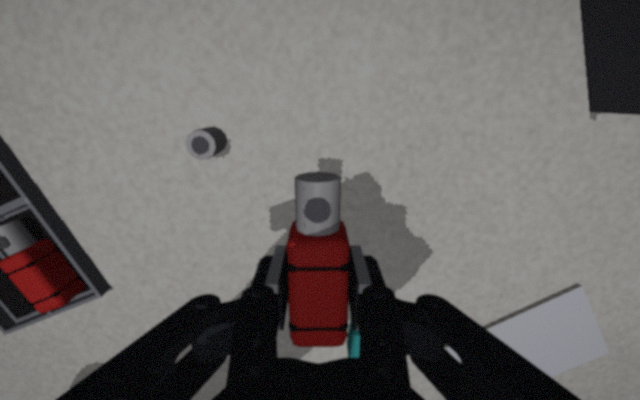

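Call:
{"api": "carry_out", "payload": {
  "series": [
    [-0.015,-0.053,0,0,0,-0.07,255],
    [-0.03,-0.106,0,0,0,-0.14,255],
    [-0.045,-0.16,0,0,0,-0.21,255],
    [-0.06,-0.212,0,0,0,-0.28,255],
    [-0.075,-0.265,0,0,0,-0.35,255],
    [-0.092,-0.319,0.001,0,0,-0.397,255],
    [-0.092,-0.319,0.001,0,0,-0.397,255],
    [-0.092,-0.319,0.001,0,0,-0.397,255]
  ]
}}

```text
clock: 22.4
position: [0.4732, -0.0356, 0.1327]
tool_rot: [3.141, 0.001, 0.047]
force: [-0.7, -1.6, -1.0]
grip_width: 0.0285
```

Run:
```python
from tray import *
v=grab('wrist','w14')
a=np.radians(2.7);R=np.array([[np.cos(a),-np.sin(a)],[np.sin(a),np.cos(a)]])
pts=[[x,y] for x,y in((-110,-60),(110,-60),(110,60),(-110,60),(54,29),(54,-29),(-54,29),(-54,-29))]
im=v['im'].copy()
for p in proj(v,[(*(R@np.array(p)/1000+[.5313,-.0612]),.016) for p in pts]): cv2.circle(im,tuple(int(x) for x in p),3,(0,255,0),1)
cv2.imwrite('pics/w14a.png',im)
delta(.474,-.0349,.021,a)
```

```text
shift [ 0.0009 -0.0013  0.1119] rotvec [ 0.0007  0.0008 -0.0018] from [ 0.4732 -0.0362  0.1329] [3.141e+00 1.000e-03 4.500e-02] q [-0.64  0.59  0.82  2.1  -0.66  0.73 -0.91] t 22.45
```

View pics/w14a.png

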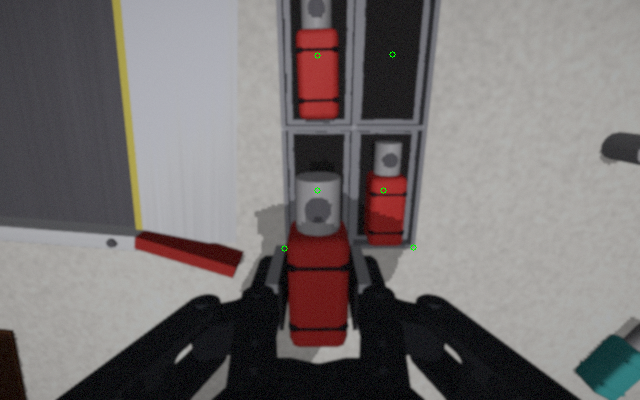

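Call:
{"api": "carry_out", "payload": {
  "series": [
    [0.001,-0.001,0.04,0,0,0,255],
    [0.001,-0.001,0.07,0,0,0,255],
    [0.001,-0.001,0.095,0,0,0,255],
    [0.001,-0.001,0.11,0,0,0,255],
    [0.001,-0.001,0.112,0,0,0,255],
    [0.001,-0.001,0.112,0,0,0,140],
    [0.001,-0.001,0.112,0,0,0,130],
    [0.001,-0.001,0.112,0,0,0,130]
  ]
}}

```text
clock: 23.45
position: [0.4749, -0.034, 0.0218]
tool_rot: [-3.142, -0.001, 0.047]
force: [0.9, -0.4, 0.7]
grip_width: 0.0421
```

Call:
{"api": "carry_out", "payload": {
  "series": [
    [0,0,-0.02,0,0,0,130],
    [0,0,-0.06,0,0,0,130],
    [0,0,-0.12,0,0,0,130],
    [0,0,-0.18,0,0,0,130],
    [0,0,-0.22,0,0,0,130],
    [0.05,0,-0.22,0,0,0,130],
    [0.05,0,-0.22,0,0,0,130]
  ]
}}

```text
clock: 24.32
position: [0.5267, -0.0309, 0.2416]
tool_rot: [3.141, -0.002, 0.049]
force: [-1.1, -0.5, -1.4]
grip_width: 0.0418
```

Run:
```python
from tray import *
v=grab('wrist','w15');print(tray(v))
for i,st,c,l in comps(mask(v,'red'),200): print('red',st,ax(v,l,.034))
for i,st,c,l in comps(mask(v,'yellow'),200): print('yellow',st,ax(v,l,.017))
w=grab('top');
for i,st,c,l in comps(mask(w,'red'),100): print('red',st,ax(w,l,.034))
for i,st,c,l in comps(mask(w,'yellow'),100): print('yellow',st,ax(w,l,.034))
```

```text
[(0.5468565063476563, 0.1888459777832031, 135.95297241210938, 237.6705322265625, np.float32(-2.4224722))]
red [  34    7   50  232 3175] (array([0.553 , 0.2554]), np.float64(0.015), np.float64(0.253), np.float64(178.1))
red [ 185    9   88   28 1139] (array([0.6744, 0.0663]), np.float64(0.012), np.float64(0.088), np.float64(-78.0))
red [ 305  105   29   57 1483] (array([ 0.5686, -0.03  ]), np.float64(0.03), np.float64(0.061), np.float64(-176.4))
red [ 307  195   25   49 1078] (array([ 0.4659, -0.0351]), np.float64(0.028), np.float64(0.063), np.float64(-176.5))
red [ 354  196   26   49 1106] (array([ 0.4674, -0.093 ]), np.float64(0.03), np.float64(0.063), np.float64(-173.7))
red [194 236  59  26 568] (array([0.4226, 0.0831]), np.float64(0.02), np.float64(0.072), np.float64(-106.7))
yellow [185  39  10 193 400] (array([0.5475, 0.121 ]), np.float64(0.003), np.float64(0.224), np.float64(177.5))
yellow [  0 201  23  64 825] (array([0.4206, 0.3615]), np.float64(0.027), np.float64(0.093), np.float64(-14.9))
red [245 140  12  86 433] (array([0.5537, 0.2566]), np.float64(0.015), np.float64(0.255), np.float64(-2.3))
red [302 140  29   8 108] (array([0.6767, 0.0668]), np.float64(0.011), np.float64(0.086), np.float64(-77.8))
yellow [294 149   7  75 149] (array([0.5468, 0.1196]), np.float64(0.006), np.float64(0.221), np.float64(-2.4))
yellow [208 211  16  28 219] (array([0.426 , 0.3544]), np.float64(0.034), np.float64(0.079), np.float64(-6.5))
```

View pics/w15.png

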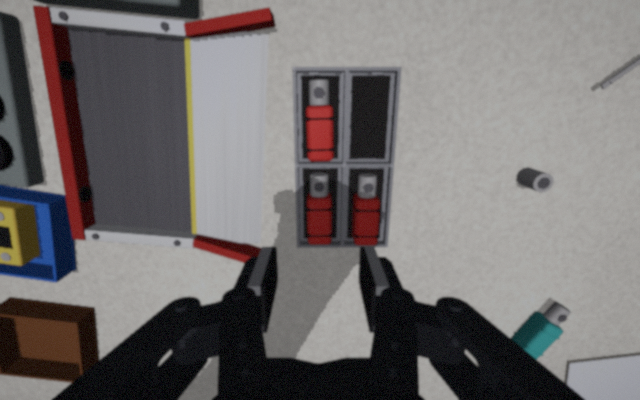

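Three handles lie in the cells at tray px (319,130), (319,218) and (367,218). I'll check their heights by depth, then work out a small sideways nudge to centre the tray on the ramp.

Run:
```python
from tray import *
v=grab('wrist')
for i,st,c,l in comps(mask(v,'red'),600):
    ys,xs=np.where(l); d=v['d'][ys,xs]; ok=d>0
    u=cv2.undistortPoints(np.c_[xs,ys][ok].astype(float).reshape(-1,1,2),v['K'],v['D']).reshape(-1,2)
    P=(np.c_[u,np.ones(len(u))]*d[ok][:,None])@v['E'][:3,:3].T+v['E'][:3,3]
    print(c.round(),np.percentile(P[:,2],[10,50,90]).round(4))
delta(.395,-.055,.10,np.radians(-2.4))
```

```text
[ 58. 118.] [0.0334 0.0345 0.0355]
[226.  19.] [0.0308 0.0324 0.0334]
[318. 130.] [0.0341 0.0363 0.0374]
[318. 218.] [0.0341 0.0362 0.0374]
[366. 218.] [0.0336 0.0362 0.0373]
shift [-0.1297  0.017   0.1413] rotvec [0.0001 0.0006 0.088 ] from [ 0.5238 -0.0321  0.2412] [3.142e+00 1.000e-03 4.600e-02] q [-0.73  0.53  0.98  1.88 -0.52  1.01 -1.05] t 24.48
```

Call:
{"api": "carry_out", "payload": {
  "series": [
    [-0.05,0.006,0.02,0,0,0.04,255],
    [-0.1,0.012,0.04,0,0,0.088,255],
    [-0.13,0.017,0.06,0,0,0.088,255],
    [-0.13,0.017,0.1,0,0,0.088,255],
    [-0.13,0.017,0.141,0,0,0.088,255],
    [-0.13,0.017,0.18,0,0,0.088,255],
    [-0.13,0.017,0.21,0,0,0.088,255],
    [-0.13,0.017,0.234,0,0,0.088,255],
    [-0.13,0.017,0.234,0,0,0.088,255]
  ]
}}

```text
clock: 25.6
position: [0.3942, -0.0553, 0.0068]
tool_rot: [-3.141, 0.002, -0.043]
force: [-0.1, 0.5, 0.5]
grip_width: -0.0003
```

Run:
```python
from tray import *
s=telemetry.observe();print(s['position'],s['force'],s['qpos'].round(2))
v=grab('scene','s1'); cv2.imwrite('pics/s1c.png',cv2.resize(v['im'][150:280,220:440],None,fx=3.5,fy=3.5))
delta(.423,-.056,.007,np.radians(-2.4))
```

```text
[ 0.39421715 -0.05525399  0.0068416 ] [-0.08626108  0.51758563  0.54067817] [-0.33  0.7   0.42  2.33 -1.04  0.31 -0.6 ]
shift [ 0.0283 -0.0005  0.0006] rotvec [-0.      0.001  -0.0005] from [ 0.3947 -0.0553  0.0076] [-3.142e+00  1.000e-03 -4.200e-02] q [-0.33  0.7   0.42  2.33 -1.03  0.31 -0.6 ] t 25.65
```

View pics/s1c.png

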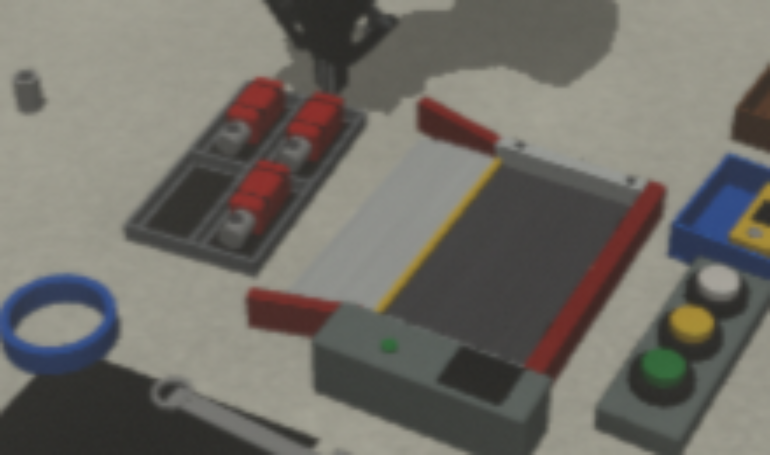

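Call:
{"api": "carry_out", "payload": {
  "series": [
    [0.006,0,0,0,0,0,255],
    [0.011,0,0,0,0,0,255],
    [0.015,0,0,0,0,0,255],
    [0.018,0,0,0,0,0,255],
    [0.021,0,0,0,0,0,255],
    [0.024,0,0,0,0,0,255],
    [0.027,0,0,0,0,0,255],
    [0.029,0,0,0,0,0,255],
    [0.029,0,0,0,0,0,255]
  ]
}}

```text
clock: 26.78
position: [0.4239, -0.0558, 0.0074]
tool_rot: [-3.141, 0.001, -0.041]
force: [-5.1, 0.3, 2.8]
grip_width: -0.0
```

Call:
{"api": "carry_out", "payload": {
  "series": [
    [-0.01,0,0,0,0,0,255],
    [-0.01,0,-0.03,0,0,0,255],
    [-0.01,0,-0.08,0,0,0,255],
    [-0.01,0,-0.13,0,0,0,255],
    [-0.01,0,-0.17,0,0,0,0],
    [-0.01,0,-0.17,0,0,0,0]
  ]
}}

```text
clock: 27.52
position: [0.4152, -0.0552, 0.179]
tool_rot: [-3.14, -0.004, -0.04]
force: [0.5, -0.4, -0.9]
grip_width: 0.0358
```

Run:
```python
from tray import *
v=grab('top','t5'); cv2.imwrite('pics/t5c.png',cv2.resize(v['im'][130:250,230:430],None,fx=4,fy=4)); print(tray(v))
v=grab('wrist','w16');print(tray(v))
```

```text
[(0.5530287475585938, 0.18677810668945313, 125.51885986328125, 231.79180908203125, np.float32(-2.262432))]
[]
```

View pics/t5c.png

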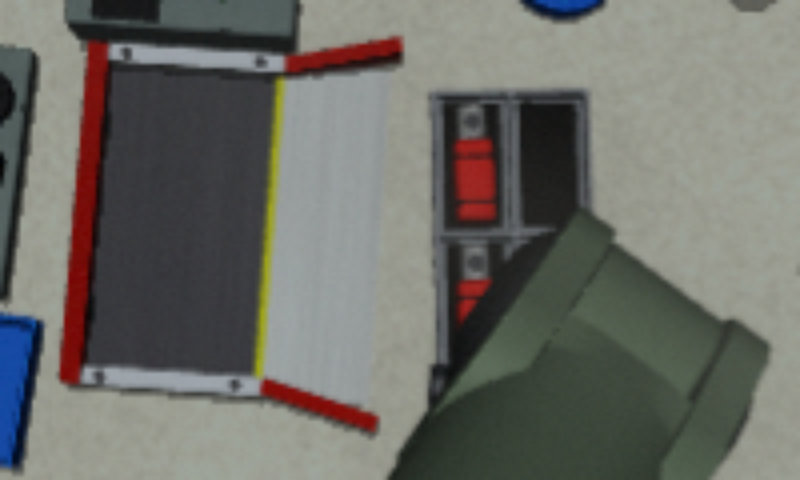

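View pics/w16.png

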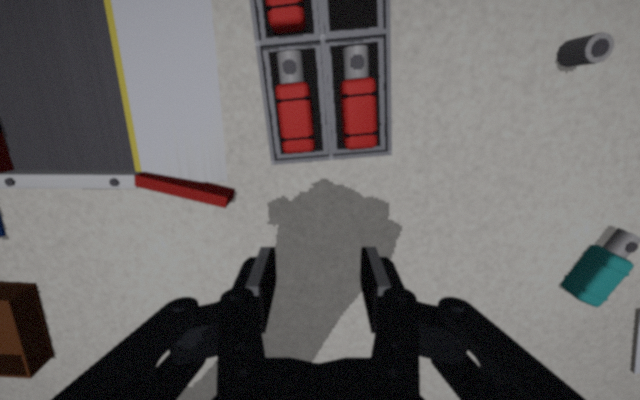

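Run:
```python
from tray import *
v=dict(grab('wrist')); a=plane(v,[[273,162],[391,154]],.014)[:,:2]; print(a, v['s']['position'])
t=grab('top'); b=plane(t,[[338.2,153.2],[376.6,153.2]],.016)[:,:2]; print(b)
c=(a.mean(0)+b.mean(0))/2; print(c, np.linalg.norm(a[0]-a[1]),np.linalg.norm(b[0]-b[1]),np.linalg.norm(a.mean(0)-b.mean(0)))
x=b.mean(0)-a.mean(0); print(np.degrees(np.arctan2(x[1],x[0])))
o=np.array([.5525,.1868]);th=np.radians(-2.4);R=np.array([[np.cos(th),-np.sin(th)],[np.sin(th),np.cos(th)]])
print('in dock',R.T@(c-o))
# staging pose for pusher behind the tray
for y in(-.16,): 
  p=o+R@np.array([0,y-.17]);print(p); delta(p[0],p[1],.12,np.radians(87.6))
```

```text
[[ 0.43493379 -0.01055656]
 [ 0.4381551  -0.12821798]] [ 0.41425737 -0.05507774  0.17712125]
[[ 0.65186423 -0.00159376]
 [ 0.65529423 -0.11814568]]
[ 0.54506183 -0.06462849] 0.11770551118983917 0.11660238560482902 0.21724336928548652
2.5109619044432914
in dock [ 0.00309709 -0.25151943]
[ 0.53868103 -0.14291053]
shift [0.1283 0.0822 0.0565] rotvec [-8.0000e-04  6.0000e-04 -1.5701e+00] from [ 0.4139 -0.0555  0.1766] [-3.141e+00  1.000e-03 -4.100e-02] q [-0.76  0.46  1.    2.2  -0.57  0.76 -1.  ] t 27.73
```

Run:
```python
from tray import *
o=np.array([.5525,.1868]);th=np.radians(-2.4);R=np.array([[np.cos(th),-np.sin(th)],[np.sin(th),np.cos(th)]])
p=o+R@np.array([0,-.345]);print(p); delta(p[0],p[1],.10,np.radians(87.6))
```

```text
[ 0.5380529  -0.15789738]
shift [0.1283 0.0972 0.0765] rotvec [-8.0000e-04  6.0000e-04 -1.5701e+00] from [ 0.4139 -0.0555  0.1766] [-3.141e+00  1.000e-03 -4.100e-02] q [-0.76  0.46  1.    2.2  -0.57  0.76 -1.  ] t 27.73
```

Call:
{"api": "carry_out", "payload": {
  "series": [
    [0.015,0.011,0,0,0,-0.17,0],
    [0.03,0.022,0,0,0,-0.35,0],
    [0.045,0.033,0,0,0,-0.53,0],
    [0.06,0.044,0,0,0,-0.71,0],
    [0.075,0.055,0,0,0,-0.89,0],
    [0.09,0.066,0,0,0,-1.07,0],
    [0.105,0.08,0,0,0,-1.25,0],
    [0.12,0.09,0,0,0,-1.42,0],
    [0.128,0.097,0.03,0,0,-1.57,0],
    [0.128,0.097,0.076,0,0,-1.57,0]
  ]
}}

```text
clock: 28.98
position: [0.5388, -0.1588, 0.1]
tool_rot: [3.14, -0.001, 1.53]
force: [0.5, -0.3, -0.3]
grip_width: 0.0855
```

Call:
{"api": "carry_out", "payload": {
  "series": [
    [0,0,0.04,0,0,0,0],
    [0,0,0.07,0,0,0,0],
    [0,0,0.085,0,0,0,0],
    [0,0,0.085,0,0,0,0]
  ]
}}

```text
clock: 29.48
position: [0.5376, -0.158, 0.0154]
tool_rot: [-3.14, -0.0, 1.528]
force: [-0.1, -0.0, 1.2]
grip_width: 0.0856
```

Run:
```python
from tray import *
v=grab('scene','s2'); cv2.imwrite('pics/s2c.png',cv2.resize(v['im'][150:280,180:400],None,fx=3.5,fy=3.5))
v=grab('wrist','w17')
o=np.array([.5525,.1868]);th=np.radians(-2.4);R=np.array([[np.cos(th),-np.sin(th)],[np.sin(th),np.cos(th)]])
p=o+R@np.array([0,-.345]);print(p); delta(p[0],p[1],-.006,np.radians(87.6))
print(telemetry.observe()['force'])
```

```text
[ 0.5380529  -0.15789738]
shift [ 0.0002 -0.0006  0.023 ] rotvec [ 0.0007  0.0001 -0.0004] from [ 0.5386 -0.1581  0.017 ] [3.141 0.    1.528] q [-0.04  0.77  0.31  1.92 -0.44  0.52  0.53] t 29.57
[ 0.00275298 -0.61966021  1.61664923]
```

View pics/s2c.png

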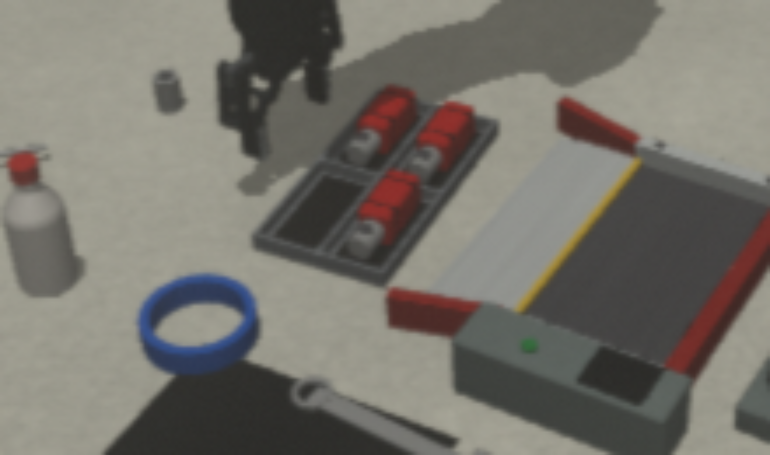

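View pics/w17.png

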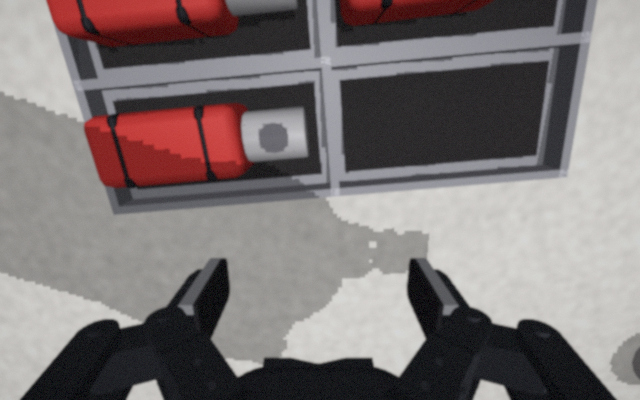

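Call:
{"api": "carry_out", "payload": {
  "series": [
    [0,0,0.008,0,0,0,0],
    [0,0,0.014,0,0,0,0],
    [0,0,0.018,0,0,0,0],
    [0,0,0.022,0,0,0,0],
    [0,0,0.022,0,0,0,0]
  ]
}}

```text
clock: 30.2
position: [0.5381, -0.1578, -0.006]
tool_rot: [-3.141, -0.0, 1.529]
force: [-1.0, 0.4, 0.2]
grip_width: 0.0855
```

Run:
```python
from tray import *
s=telemetry.observe();print(s['position'],s['force'])
v=grab('scene','s3'); cv2.imwrite('pics/s3c.png',cv2.resize(v['im'][160:225,220:330],None,fx=7,fy=7,interpolation=2))
```

```text
[ 0.53811512 -0.15782146 -0.00599303] [-0.98989419  0.40717885  0.184314  ]
```

View pics/s3c.png

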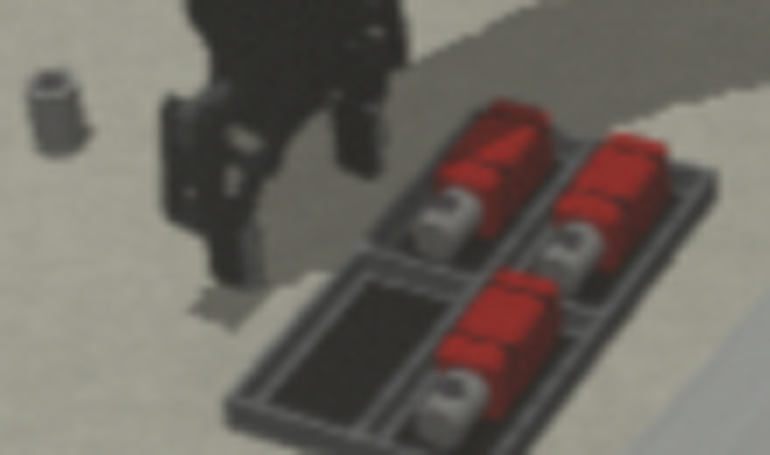

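Call:
{"api": "carry_out", "payload": {
  "series": [
    [0.008,0,0,0,0,0,0],
    [0.014,0,0,0,0,0,0],
    [0.02,0,0,0,0,0,0],
    [0.026,0,0,0,0,0,0],
    [0.032,0,0,0,0,0,0],
    [0.038,0,0,0,0,0,0],
    [0.044,0,0,0,0,0,0],
    [0.05,0,0,0,0,0,0],
    [0.055,0,0,0,0,0,0],
    [0.055,0,0,0,0,0,0]
  ]
}}

```text
clock: 31.5
position: [0.5407, -0.102, -0.0057]
tool_rot: [-3.141, -0.001, 1.53]
force: [0.9, -0.5, -0.2]
grip_width: 0.0851
```

Run:
```python
from tray import *
s=telemetry.observe();print(s['position'],s['force'])
v=grab('wrist','w18'); t=grab('top','t6'); cv2.imwrite('pics/t6c.png',cv2.resize(t['im'][130:250,230:430],None,fx=4,fy=4))
```

```text
[ 0.54070865 -0.10203061 -0.00572448] [ 0.938923   -0.5296369  -0.16631696]
```

View pics/t6c.png

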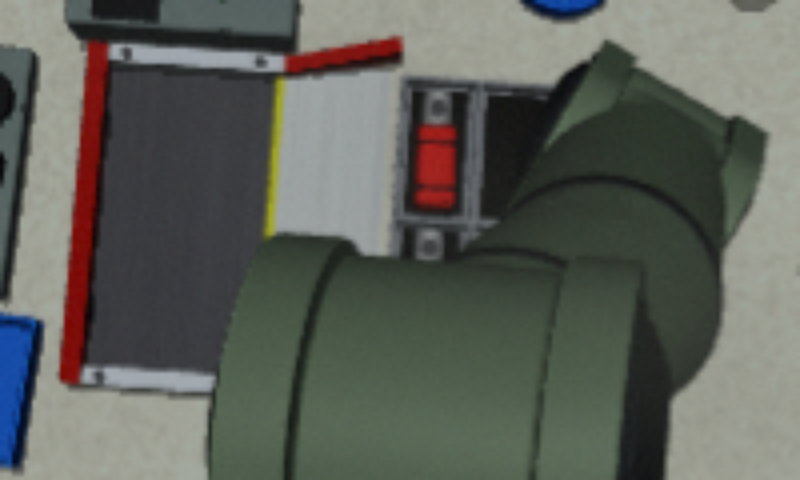

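View pics/w18.png

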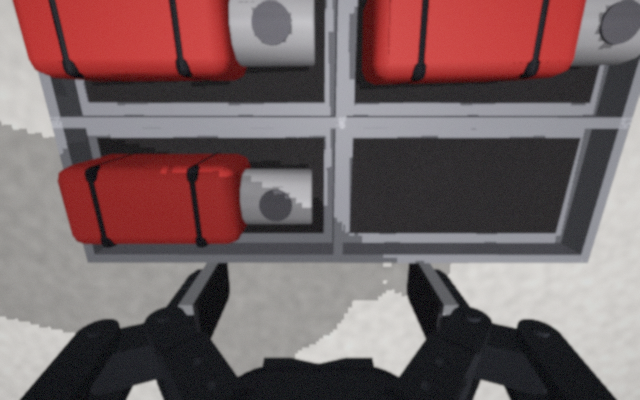

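Call:
{"api": "carry_out", "payload": {
  "series": [
    [-0.01,0,0,0,0,0,0],
    [-0.025,0,-0.03,0,0,0,0],
    [-0.025,0,-0.08,0,0,0,255],
    [0.0,0.04,-0.11,0,0,0,255],
    [0.03,0.09,-0.11,0,0,0,255],
    [0.071,0.145,-0.11,0,0,0,255],
    [0.071,0.155,-0.11,0,0,0,255],
    [0.071,0.155,-0.11,0,0,0,255]
  ]
}}

```text
clock: 32.6
position: [0.6987, -0.039, 0.1037]
tool_rot: [-3.141, 0.001, 1.529]
force: [-1.4, 0.1, 0.3]
grip_width: -0.0002
```

Run:
```python
from tray import *
s=telemetry.observe();print(s['position'],s['force'])
v=grab('wrist','w19'); t=grab('top','t7'); cv2.imwrite('pics/t7c.png',cv2.resize(t['im'][100:250,230:430],None,fx=4,fy=4))
```

```text
[ 0.69868977 -0.03897853  0.1036794 ] [-1.41998748  0.13875802  0.29523338]
```

View pics/w19.png

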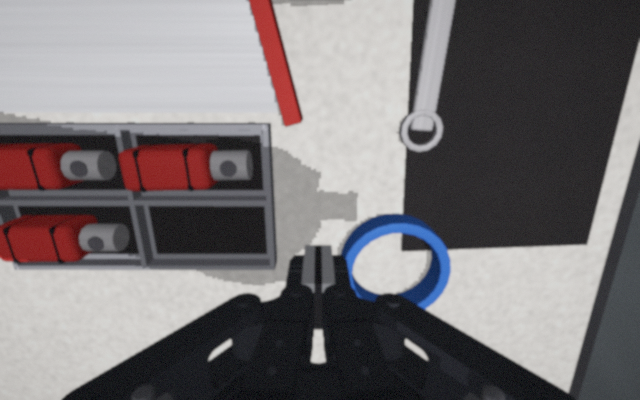

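View pics/t7c.png

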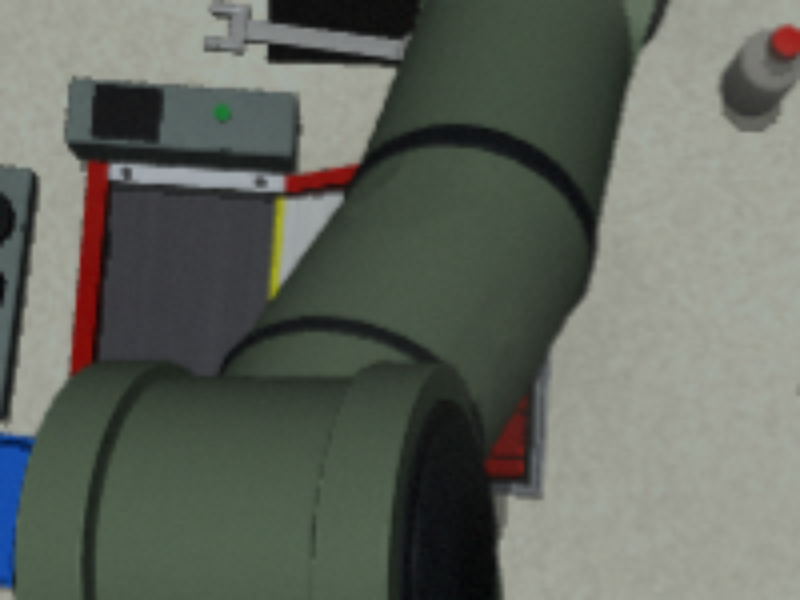

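Run:
```python
from tray import *
v=grab('wrist')
a=plane(v,[[269,124],[275,268]],.016)[:,:2]
tp=plane(v,[[348,262]],.024)
o=np.array([.5525,.1868]);th=np.radians(-2.4);R=np.array([[np.cos(th),-np.sin(th)],[np.sin(th),np.cos(th)]])
print(a,tp,((a-o)@R).round(4))
print('tcp dock',(telemetry.observe()['position'][:2]-o)@R)
y=plane(v,[[302,124]],.032); print('guide tip',(y[:,:2]-o)@R)
```

```text
[[ 0.66492414  0.02346779]
 [ 0.65886623 -0.09539665]] [[ 0.72007797 -0.087795    0.024     ]] [[ 0.1192 -0.1585]
 [ 0.1181 -0.2775]]
tcp dock [ 0.15445059 -0.2203573 ]
guide tip [[ 0.14395118 -0.15722789]]
```

Call:
{"api": "carry_out", "payload": {
  "series": [
    [0,0,0.05,0,0,0,255],
    [0,0,0.08,0,0,0,255],
    [0.002,0,0.097,0,0,0,255],
    [0.002,-0.008,0.097,0,0,0,255],
    [0.002,-0.014,0.097,0,0,0,255],
    [0.002,-0.018,0.097,0,0,0,255],
    [0.002,-0.022,0.097,0,0,0,255],
    [0.002,-0.026,0.097,0,0,0,255],
    [0.002,-0.028,0.097,0,0,0,255],
    [0.002,-0.028,0.097,0,0,0,255]
  ]
}}

```text
clock: 34.0
position: [0.671, -0.0353, 0.0076]
tool_rot: [3.141, 0.0, 1.529]
force: [2.8, 0.3, 2.8]
grip_width: -0.0004
```

Run:
```python
from tray import *
s=telemetry.observe();print(s['position'],s['force'])
o=np.array([.5525,.1868]);th=np.radians(-2.4);R=np.array([[np.cos(th),-np.sin(th)],[np.sin(th),np.cos(th)]])
print('tcp dock',(s['position'][:2]-o)@R)
v=grab('wrist','w20')
```

```text
[ 0.67100696 -0.03530448  0.00762431] [2.77774456 0.26740833 2.77946826]
tcp dock [ 0.12770378 -0.2169471 ]
```

View pics/w20.png

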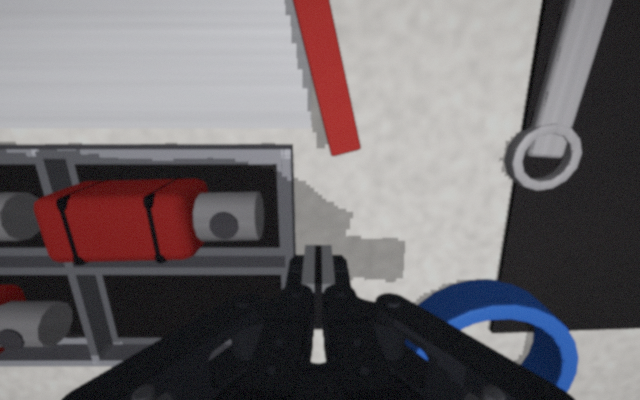

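Run:
```python
from tray import *
v=grab('wrist')
o=np.array([.5525,.1868]);th=np.radians(-2.4);R=np.array([[np.cos(th),-np.sin(th)],[np.sin(th),np.cos(th)]])
print((plane(v,[[291,146],[295,255]],.016)[:,:2]-o)@R)
```

```text
[[ 0.11613926 -0.15645585]
 [ 0.11659988 -0.20929058]]
```

Call:
{"api": "carry_out", "payload": {
  "series": [
    [0,-0.003,0,0,0,0,255],
    [0,-0.005,0,0,0,0,255],
    [0,-0.006,0,0,0,0,255],
    [0,-0.006,0,0,0,0,255],
    [0,0.01,0,0,0,0,255],
    [0,0.02,-0.02,0,0,0,255],
    [0,0.02,-0.07,0,0,0,255],
    [0,0.02,-0.12,0,0,0,255],
    [0,0.02,-0.12,0,0,0,255]
  ]
}}

```text
clock: 35.22
position: [0.6918, -0.0364, 0.1308]
tool_rot: [3.137, -0.0, 1.529]
force: [0.8, 0.5, 0.2]
grip_width: 0.0002
```

Run:
```python
from tray import *
v=grab('wrist','w21'); print(v['s']['position'],v['s']['force'])
```

```text
[ 0.69182347 -0.03643706  0.13079746] [0.78180257 0.51132433 0.16903951]
```

View pics/w21.png

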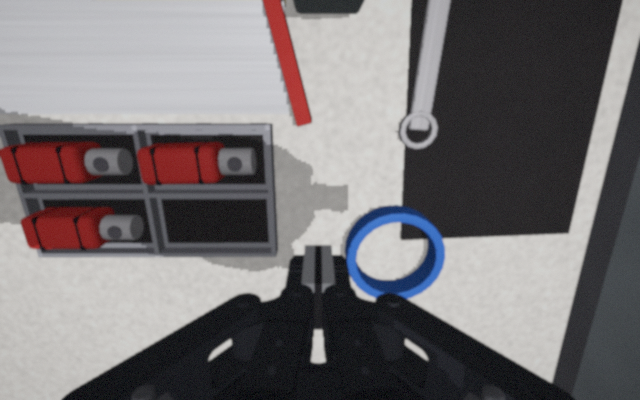

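Run:
```python
from tray import *
v=grab('wrist')
o=np.array([.5525,.1868]);th=np.radians(-2.4);R=np.array([[np.cos(th),-np.sin(th)],[np.sin(th),np.cos(th)]])
print((plane(v,[[271,124],[276,255],[1,127]],.016)[:,:2]-o)@R)
p=o+R@np.array([0,-.312]);print(p); delta(p[0],p[1],.13,np.radians(87.6))
```

```text
[[ 0.11020059 -0.15689167]
 [ 0.10913452 -0.27471219]
 [-0.10667451 -0.15906595]]
[ 0.5394348  -0.12492632]
shift [-0.0953 -0.1468 -0.0029] rotvec [-0.0009 -0.0003 -0.    ] from [ 0.6901 -0.0359  0.127 ] [-3.141 -0.     1.529] q [-0.3   0.79  0.44  1.51 -0.39  0.93  0.22] t 35.33
```

Call:
{"api": "carry_out", "payload": {
  "series": [
    [-0.032,-0.04,0,0,0,0,255],
    [-0.064,-0.09,0,0,0,0,100],
    [-0.095,-0.147,0,0,0,0,0],
    [-0.095,-0.147,0,0,0,0,0],
    [-0.095,-0.147,0.04,0,0,0,0],
    [-0.095,-0.147,0.08,0,0,0,0],
    [-0.095,-0.147,0.11,0,0,0,0],
    [-0.095,-0.147,0.125,0,0,0,0],
    [-0.095,-0.147,0.133,0,0,0,0],
    [-0.095,-0.147,0.133,0,0,0,0]
  ]
}}

```text
clock: 36.58
position: [0.5398, -0.1248, -0.0057]
tool_rot: [-3.141, -0.0, 1.529]
force: [-0.0, -0.4, 0.7]
grip_width: 0.0856
```

Run:
```python
from tray import *
v=grab('wrist','w22'); print(v['s']['position'],v['s']['force'],v['s']['tool_rot'])
o=np.array([.5525,.1868]);th=np.radians(-2.4);R=np.array([[np.cos(th),-np.sin(th)],[np.sin(th),np.cos(th)]])
print('tcp dock',(telemetry.observe()['position'][:2]-o)@R)
```

```text
[ 0.53975734 -0.12481981 -0.0056507 ] [-0.00743669 -0.42158462  0.66966032] [-3.14141617e+00 -2.97827044e-05  1.52881164e+00]
tcp dock [ 0.00057311 -0.31196259]
```

View pics/w22.png

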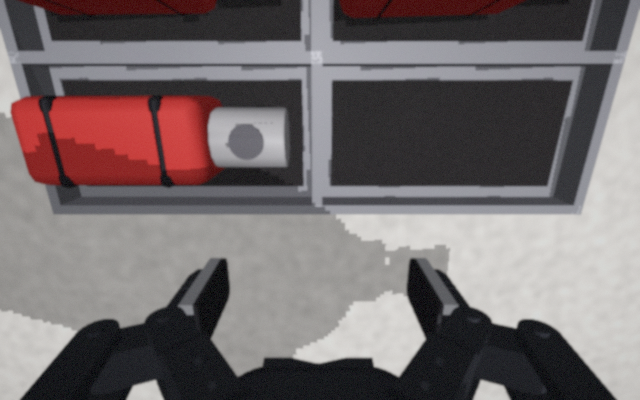

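Call:
{"api": "carry_out", "payload": {
  "series": [
    [0.012,0,0,0,0,0,0],
    [0.02,0,0,0,0,0,0],
    [0.027,0,0,0,0,0,0],
    [0.034,0,0,0,0,0,0],
    [0.041,0,0,0,0,0,0],
    [0.048,0,0,0,0,0,0],
    [0.055,0,0,0,0,0,0],
    [0.062,0,0,0,0,0,0],
    [0.07,0,0,0,0,0,0]
  ]
}}

```text
clock: 37.75
position: [0.5428, -0.0555, -0.0054]
tool_rot: [3.141, 0.001, 1.528]
force: [-0.2, -6.3, 1.8]
grip_width: 0.0854
```

Call:
{"api": "carry_out", "payload": {
  "series": [
    [0.008,0,0,0,0,0,0],
    [0.016,0,0,0,0,0,0],
    [0.024,0,0,0,0,0,0],
    [0.032,0,0,0,0,0,0],
    [0.04,0,0,0,0,0,0],
    [0.048,0,0,0,0,0,0],
    [0.056,0,0,0,0,0,0],
    [0.056,0,0,0,0,0,0]
  ]
}}

```text
clock: 38.75
position: [0.545, 0.0017, -0.0056]
tool_rot: [3.141, -0.0, 1.53]
force: [0.8, 1.1, -0.1]
grip_width: 0.0854
```

Run:
```python
from tray import *
v=grab('wrist','w23'); print(v['s']['position'],v['s']['force'],v['s']['tool_rot'])
o=np.array([.5525,.1868]);th=np.radians(-2.4);R=np.array([[np.cos(th),-np.sin(th)],[np.sin(th),np.cos(th)]])
print('tcp dock',(telemetry.observe()['position'][:2]-o)@R)
v=grab('scene','s4'); cv2.imwrite('pics/s4c.png',cv2.resize(v['im'][150:280,220:440],None,fx=3.5,fy=3.5))
```

```text
[ 0.54504103  0.00167189 -0.00558701] [ 0.80971052  1.09047706 -0.08750331] [ 3.14140228e+00 -3.42595504e-06  1.52963232e+00]
tcp dock [ 0.00024188 -0.18549082]
```

View pics/w23.png

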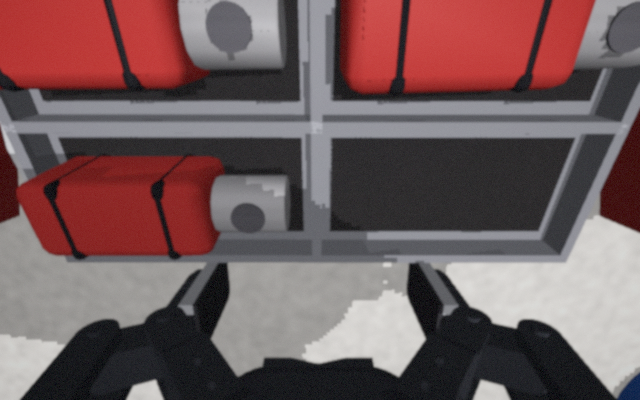

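View pics/s4c.png

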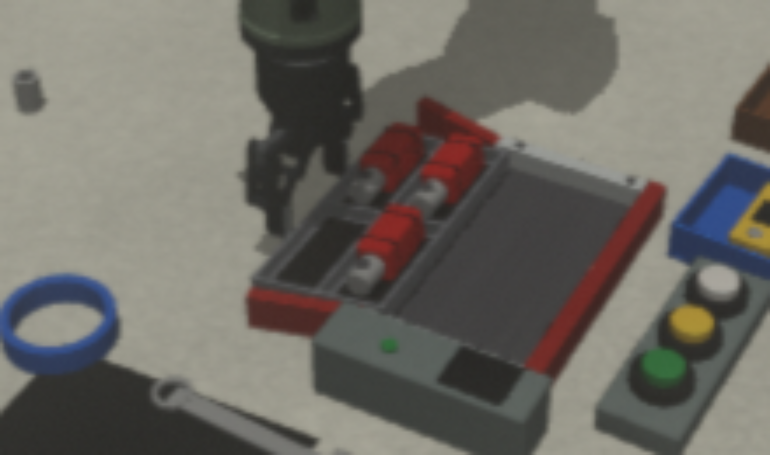

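Call:
{"api": "carry_out", "payload": {
  "series": [
    [0.006,0,-0.001,0,0,0,0],
    [0.012,0,-0.002,0,0,0,0],
    [0.018,0,-0.003,0,0,0,0],
    [0.024,0,-0.004,0,0,0,0],
    [0.03,0,-0.006,0,0,0,0],
    [0.035,0,-0.007,0,0,0,0],
    [0.039,0,-0.008,0,0,0,0],
    [0.043,0,-0.008,0,0,0,0],
    [0.043,0,-0.008,0,0,0,0]
  ]
}}

```text
clock: 39.98
position: [0.5469, 0.0445, 0.0025]
tool_rot: [3.141, -0.0, 1.529]
force: [-0.4, -1.8, 1.9]
grip_width: 0.0851
```

```bash
cat > st.py <<'E'
from tray import *
import sys
k=sys.argv[1]
v=grab('wrist','w'+k); print(v['s']['position'].round(4),v['s']['force'].round(1),v['s']['clock'])
o=np.array([.5525,.1868]);th=np.radians(-2.4);R=np.array([[np.cos(th),-np.sin(th)],[np.sin(th),np.cos(th)]])
print('tcp dock',((v['s']['position'][:2]-o)@R).round(4))
s=grab('scene'); c=cv2.resize(s['im'][165:265,260:420],None,fx=4,fy=4)
w=cv2.resize(v['im'],(480,300)); out=np.zeros((700-0,640,3),np.uint8); out[:400]=c; out[400:700,:480]=w
cv2.imwrite('pics/c'+k+'.png',cv2.resize(out,(540,590)))
E
python3 st.py 24
```

```text
[0.5469 0.0445 0.0025] [-0.4 -1.8  1.9] 39.975
tcp dock [ 0.0004 -0.1424]
```

View pics/c24.png

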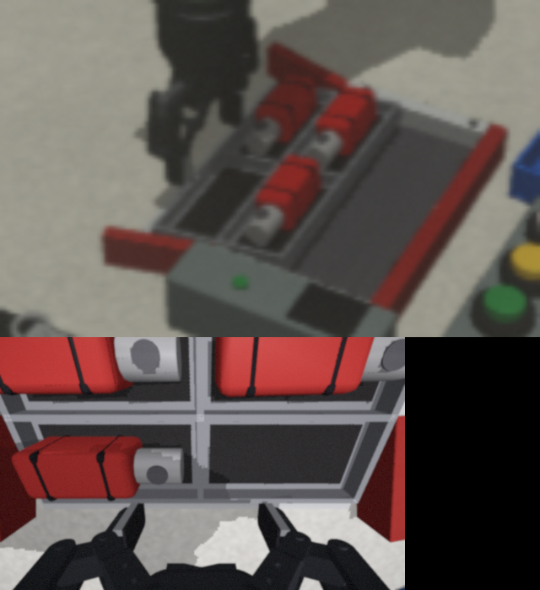

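```bash
cat >> st.py <<'E'
def hz(v):
  D=v['d']
  for i,st,c,l in comps(mask(v,'red'),900):
    l=cv2.erode(l.astype(np.uint8),np.ones((5,5)))>0
    ys,xs=np.where(l&(D>0))
    if len(ys)<50: continue
    u=cv2.undistortPoints(np.c_[xs,ys].astype(float).reshape(-1,1,2),v['K'],v['D']).reshape(-1,2)
    P=(np.c_[u,np.ones(len(u))]*D[ys,xs][:,None])@v['E'][:3,:3].T+v['E'][:3,3]
    q=P[P[:,2]>np.percentile(P[:,2],40)]
    print('red',c.round(),'dock',((q[:,:2].mean(0)-o)@R).round(3),'z',q[:,2].mean().round(4))
hz(v)
E
python3 st.py 25
```

```text
[0.5469 0.0445 0.0024] [ 0.5 -1.7 -0. ] 40.075
tcp dock [ 0.0004 -0.1424]
red [61. 45.] dock [-0.065 -0.046] z 0.0579
red [156.  44.] dock [-0.043 -0.046] z 0.0576
red [369.  44.] dock [ 0.015 -0.046] z 0.0577
red [466.  44.] dock [ 0.038 -0.046] z 0.0581
red [557.  43.] dock [ 0.061 -0.045] z 0.0581
red [101. 213.] dock [-0.067 -0.099] z 0.0489
red [613. 240.] dock [ 0.125 -0.115] z 0.0327
```

Call:
{"api": "carry_out", "payload": {
  "series": [
    [0.003,0,-0.001,0,0,0,0],
    [0.005,0,-0.001,0,0,0,0],
    [0.005,0,-0.001,0,0,0,0]
  ]
}}

```text
clock: 40.55
position: [0.547, 0.0487, 0.0034]
tool_rot: [3.141, 0.0, 1.528]
force: [-0.8, -5.1, 1.4]
grip_width: 0.0854
```

```bash
python3 st.py 26
```

```text
[0.547  0.0487 0.0034] [-0.8 -5.1  1.4] 40.55
tcp dock [ 0.0003 -0.1383]
red [62. 45.] dock [-0.066 -0.041] z 0.0584
red [157.  44.] dock [-0.043 -0.042] z 0.058
red [369.  44.] dock [ 0.015 -0.042] z 0.0582
red [466.  44.] dock [ 0.038 -0.041] z 0.0586
red [555.  43.] dock [ 0.061 -0.041] z 0.0586
red [ 99. 216.] dock [-0.067 -0.095] z 0.0497
red [611. 245.] dock [ 0.125 -0.113] z 0.0328
```

Call:
{"api": "carry_out", "payload": {
  "series": [
    [0.002,0,0,0,0,0,0],
    [0.004,0,-0.001,0,0,0,0],
    [0.004,0,-0.001,0,0,0,0]
  ]
}}

```text
clock: 41.02
position: [0.5472, 0.0526, 0.0044]
tool_rot: [3.141, 0.0, 1.528]
force: [-0.7, -6.0, 0.8]
grip_width: 0.0856
```

```bash
python3 st.py 27
```

```text
[0.5472 0.0526 0.0044] [-0.7 -6.   0.8] 41.025
tcp dock [ 0.0003 -0.1343]
red [63. 44.] dock [-0.066 -0.037] z 0.0587
red [159.  43.] dock [-0.043 -0.038] z 0.0583
red [369.  44.] dock [ 0.015 -0.038] z 0.0585
red [464.  44.] dock [ 0.038 -0.037] z 0.0588
red [553.  42.] dock [ 0.061 -0.037] z 0.0588
red [ 97. 218.] dock [-0.067 -0.091] z 0.0504
red [608. 249.] dock [ 0.125 -0.11 ] z 0.0328
```

Call:
{"api": "carry_out", "payload": {
  "series": [
    [0.002,0,0,0,0,0,0],
    [0.003,0,0,0,0,0,0],
    [0.003,0,0,0,0,0,0]
  ]
}}

```text
clock: 41.5
position: [0.5473, 0.0553, 0.0044]
tool_rot: [3.141, 0.001, 1.528]
force: [-0.4, -6.8, 3.8]
grip_width: 0.0854
```

```bash
python3 st.py 28
```

```text
[0.5473 0.0553 0.0044] [-0.4 -6.8  3.8] 41.5
tcp dock [ 0.0003 -0.1316]
red [62. 45.] dock [-0.066 -0.035] z 0.0593
red [157.  44.] dock [-0.043 -0.035] z 0.0589
red [369.  44.] dock [ 0.015 -0.035] z 0.0591
red [465.  44.] dock [ 0.039 -0.035] z 0.0595
red [555.  43.] dock [ 0.061 -0.034] z 0.0595
red [ 96. 220.] dock [-0.067 -0.089] z 0.0507
red [607. 254.] dock [ 0.125 -0.109] z 0.0328
```

Call:
{"api": "carry_out", "payload": {
  "series": [
    [0.002,0,-0.001,0,0,0,0],
    [0.003,0,-0.001,0,0,0,0],
    [0.003,0,-0.001,0,0,0,0]
  ]
}}

```text
clock: 41.98
position: [0.5475, 0.0583, 0.0055]
tool_rot: [3.141, 0.001, 1.528]
force: [-0.4, -7.9, 3.8]
grip_width: 0.0854
```

```bash
python3 st.py 29
```

```text
[0.5475 0.0583 0.0055] [-0.4 -7.9  3.8] 41.975
tcp dock [ 0.0004 -0.1286]
red [63. 44.] dock [-0.066 -0.031] z 0.0592
red [159.  43.] dock [-0.043 -0.032] z 0.0588
red [368.  43.] dock [ 0.015 -0.032] z 0.059
red [464.  44.] dock [ 0.039 -0.031] z 0.0594
red [552.  42.] dock [ 0.061 -0.031] z 0.0594
red [ 95. 222.] dock [-0.067 -0.086] z 0.0513
red [603. 258.] dock [ 0.125 -0.109] z 0.0328
```

View pics/c29.png

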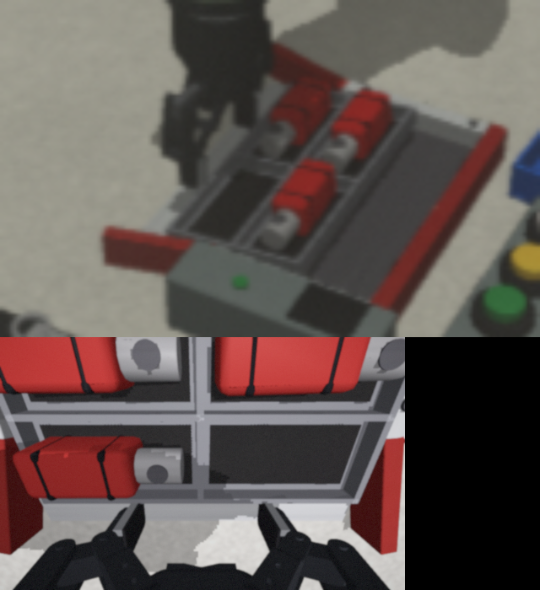

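Call:
{"api": "carry_out", "payload": {
  "series": [
    [0.002,0,0,0,0,0,0],
    [0.003,0,0,0,0,0,0],
    [0.003,0,0,0,0,0,0]
  ]
}}

```text
clock: 42.45
position: [0.5477, 0.0611, 0.0055]
tool_rot: [3.141, 0.001, 1.528]
force: [-0.5, -8.3, 4.7]
grip_width: 0.0855
```

```bash
python3 st.py 30
```

```text
[0.5477 0.0611 0.0055] [-0.5 -8.3  4.7] 42.45
tcp dock [ 0.0004 -0.1257]
red [62. 44.] dock [-0.066 -0.029] z 0.0599
red [158.  43.] dock [-0.043 -0.029] z 0.0595
red [369.  44.] dock [ 0.015 -0.03 ] z 0.0597
red [465.  44.] dock [ 0.039 -0.029] z 0.0601
red [554.  42.] dock [ 0.061 -0.028] z 0.0601
red [ 95. 224.] dock [-0.066 -0.083] z 0.0515
red [601. 264.] dock [ 0.125 -0.109] z 0.0328
```

Call:
{"api": "carry_out", "payload": {
  "series": [
    [-0.004,0,0,0,0,0,0],
    [-0.01,0,0,0,0,0,0],
    [-0.01,0,0,0,0,0,0],
    [-0.01,0,0,0,0,0,0]
  ]
}}

```text
clock: 43.05
position: [0.5471, 0.0522, 0.0052]
tool_rot: [-3.141, -0.0, 1.529]
force: [-0.7, 0.4, -0.3]
grip_width: 0.0857
```

```bash
python3 st.py 31
```

```text
[0.5471 0.0522 0.0052] [-0.7  0.4 -0.3] 43.05
tcp dock [ 0.0002 -0.1348]
red [88. 23.] dock [-0.067 -0.032] z 0.0504
red [178.  22.] dock [-0.042 -0.032] z 0.0495
red [365.  23.] dock [ 0.015 -0.032] z 0.0504
red [468.  23.] dock [ 0.044 -0.032] z 0.0508
red [ 99. 172.] dock [-0.068 -0.08 ] z 0.0548
red [182. 170.] dock [-0.044 -0.079] z 0.0544
red [ 24. 232.] dock [-0.093 -0.079] z 0.0534
red [609. 251.] dock [ 0.125 -0.11 ] z 0.0329
```

View pics/c31.png

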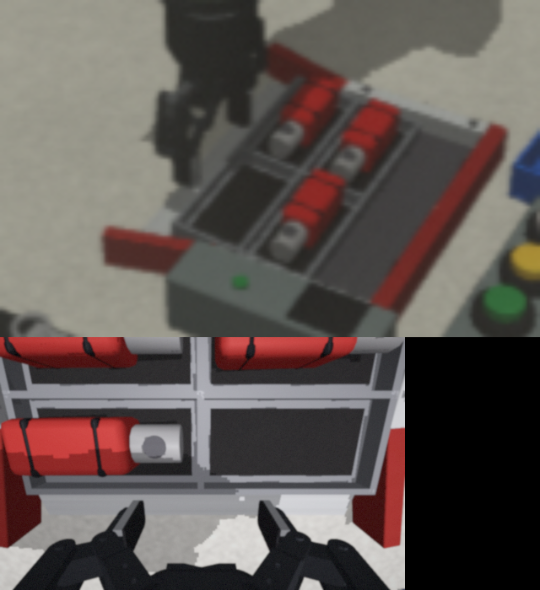

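Call:
{"api": "carry_out", "payload": {
  "series": [
    [0,0,-0.006,0,0,0,0],
    [0,0,-0.01,0,0,0,0],
    [0.008,0,-0.01,0,0,0,0],
    [0.014,0,-0.01,0,0,0,0],
    [0.02,0,-0.01,0,0,0,0],
    [0.026,0,-0.009,0,0,0,0],
    [0.032,0,-0.008,0,0,0,0],
    [0.038,0,-0.007,0,0,0,0],
    [0.042,0,-0.006,0,0,0,0],
    [0.042,0,-0.006,0,0,0,0]
  ]
}}

```text
clock: 44.4
position: [0.5491, 0.0943, 0.0113]
tool_rot: [3.141, 0.0, 1.529]
force: [0.2, -0.5, -0.1]
grip_width: 0.0856
```

```bash
python3 st.py 32
```

```text
[0.5491 0.0943 0.0113] [ 0.2 -0.5 -0.1] 44.4
tcp dock [ 0.0004 -0.0926]
red [109.  40.] dock [-0.066  0.006] z 0.0502
red [362.  40.] dock [0.016 0.005] z 0.0502
red [462.  40.] dock [0.044 0.005] z 0.0505
red [106. 227.] dock [-0.066 -0.047] z 0.0526
red [573. 299.] dock [ 0.123 -0.102] z 0.0329
```

View pics/c32.png

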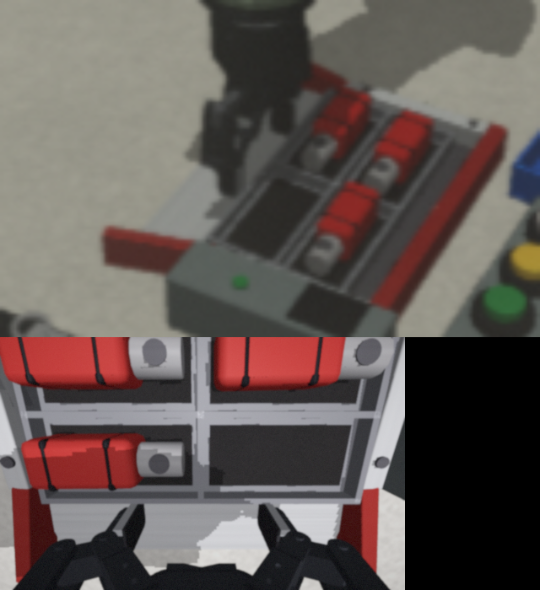

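Call:
{"api": "carry_out", "payload": {
  "series": [
    [0.005,0,0,0,0,0,0],
    [0.01,0,0.001,0,0,0,0],
    [0.015,0,0.001,0,0,0,0],
    [0.019,0,0.002,0,0,0,0],
    [0.022,0,0.002,0,0,0,0],
    [0.022,0,0.002,0,0,0,0]
  ]
}}

```text
clock: 45.25
position: [0.5498, 0.1164, 0.0093]
tool_rot: [3.142, -0.0, 1.529]
force: [0.6, -2.0, 0.1]
grip_width: 0.0852
```

```bash
python3 st.py 33
```

```text
[0.5498 0.1164 0.0093] [ 0.6 -2.   0.1] 45.25
tcp dock [ 0.0003 -0.0705]
red [20. 39.] dock [-0.089  0.028] z 0.0487
red [124.  40.] dock [-0.061  0.028] z 0.0487
red [363.  41.] dock [0.016 0.028] z 0.0486
red [445.  40.] dock [0.039 0.028] z 0.0489
red [522.  38.] dock [0.062 0.028] z 0.0488
red [136. 195.] dock [-0.067 -0.026] z 0.0486
red [ 54. 320.] dock [-0.128 -0.092] z 0.0327
red [565. 312.] dock [ 0.12  -0.088] z 0.0328
```

View pics/c33.png

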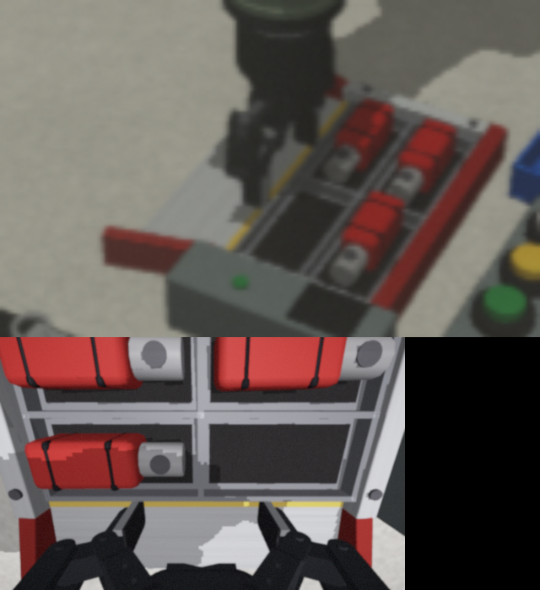

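The tray has dropped flat: all the handle tops are at 0.0487 m and the yellow lip is visible behind it. Next I'll back off and go to the keys.

Call:
{"api": "carry_out", "payload": {
  "series": [
    [-0.008,0,0,0,0,0,0],
    [-0.02,0,-0.005,0,0,0,0],
    [-0.02,0,-0.05,0,0,0,0],
    [-0.02,0,-0.11,0,0,0,255],
    [-0.02,0,-0.17,0,0,0,255],
    [-0.02,0,-0.2,0,0,0,255],
    [-0.02,0,-0.2,0,0,0,255]
  ]
}}

```text
clock: 46.22
position: [0.5499, 0.0953, 0.2117]
tool_rot: [3.138, -0.002, 1.528]
force: [0.9, -0.1, -1.2]
grip_width: 0.0123
```

Run:
```python
from tray import *
v=grab('wrist','w34'); print(v['s']['position'],v['s']['tool_rot'])
delta(.585,.32,.21,np.radians(87.6))
```

```text
[0.54985268 0.095299   0.21165849] [ 3.13810844e+00 -1.79467839e-03  1.52809875e+00]
shift [0.2259 0.0263 0.0003] rotvec [ 0.0013 -0.001  -0.0006] from [0.5491 0.0954 0.2101] [ 3.140e+00 -1.000e-03  1.528e+00] q [-0.7   0.5   0.59  1.83 -0.35  0.91  0.01] t 46.27
```

View pics/w34.png

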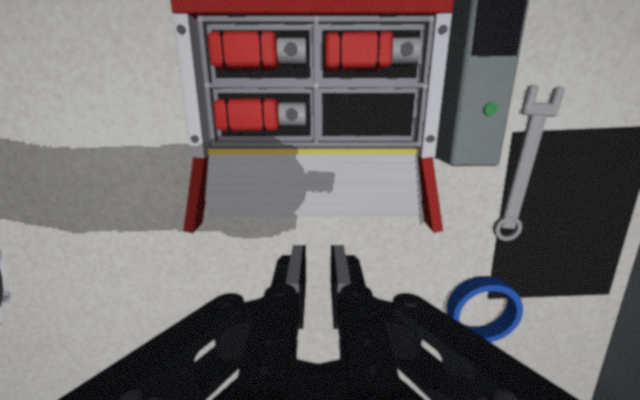

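Tray seated in the nest, with the lip visible at row 151 behind its rear wall at row 143. Moving over the keys.

Call:
{"api": "carry_out", "payload": {
  "series": [
    [0.05,0.005,0,0,0,0,255],
    [0.1,0.01,0,0,0,0,255],
    [0.15,0.016,0,0,0,0,255],
    [0.2,0.022,0,0,0,0,255],
    [0.226,0.026,0,0,0,0,255],
    [0.226,0.026,0,0,0,0,255],
    [0.226,0.026,0,0,0,0,255]
  ]
}}

```text
clock: 47.15
position: [0.5844, 0.3192, 0.2084]
tool_rot: [-3.141, 0.001, 1.528]
force: [1.1, -1.3, 0.4]
grip_width: 0.0002
```

Run:
```python
from tray import *
v=grab('wrist','w35'); print(v['s']['position'],v['s']['tool_rot'],v['s']['grip_width'],v['s']['qpos'].round(2))
H=hsv(v)
Y=mask(v,'yellow');G=mask(v,'green');W=((H[...,1]<40)&(H[...,2]>175)).astype(np.uint8)*255
for n,m in(('y',Y),('g',G),('w',W)):
    for i,st,c,l in comps(cv2.morphologyEx(m,cv2.MORPH_OPEN,np.ones((5,5))),300):
        (x,y),r=cv2.minEnclosingCircle(np.argwhere(l)[:,::-1].astype(np.float32))
        e=cv2.erode(l.astype(np.uint8),np.ones((7,7)))>0
        d=v['d'][e&(v['d']>0)]; d=np.median(d) if len(d) else 0
        u=cv2.undistortPoints(np.array([[[x,y]]]),v['K'],v['D'])[0,0]
        P=v['E'][:3,:3]@(np.array([u[0],u[1],1])*d)+v['E'][:3,3]
        print(n,st.tolist(),(round(x),round(y)),round(r,1),'rad mm',round(r*d/310*1000,1),P.round(4))
```

```text
[0.58438286 0.31915387 0.20838507] [-3.14055305e+00  1.34054493e-03  1.52754174e+00] 0.00017758975289909325 [-0.93  0.68  0.56  1.53 -0.4   1.05 -0.31]
y [122, 130, 85, 38, 1843] (163, 145) 43.4 rad mm 43.9 [0.4295 0.36   0.0366]
g [352, 144, 32, 32, 847] (367, 160) 16.6 rad mm 16.4 [0.6343 0.3385 0.0487]
w [0, 0, 640, 338, 90997] (318, 150) 326.5 rad mm 355.3 [0.5856 0.3448 0.0144]
w [588, 45, 32, 25, 366] (604, 56) 18.4 rad mm 19.2 [ 0.886   0.4264 -0.0013]
w [17, 254, 184, 117, 12130] (109, 299) 92.2 rad mm 124.1 [ 0.2961  0.1538 -0.0023]
w [390, 254, 12, 39, 377] (397, 273) 19.3 rad mm 22.7 [0.6717 0.1994 0.0332]
```

View pics/w35.png

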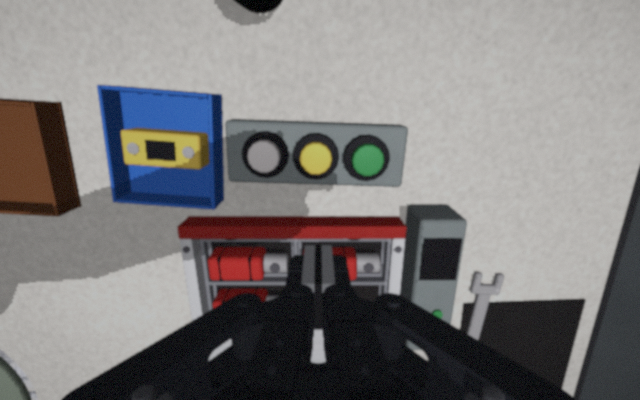

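Keys are at white (265,155), yellow (316,157) and green (368,160). The block is in the blue bin at (163,148).

Run:
```python
from tray import *
v=grab('wrist')
t=dict(grab('top'));t0=cv2.imread('pics/t3.png');t['im']=t0
for k,p in(('w',(265,155)),('y',(316,157.5)),('g',(368,160))):
    d=np.median(v['d'][int(p[1])-4:int(p[1])+5,p[0]-4:p[0]+5])
    u=cv2.undistortPoints(np.array([[p]],float),v['K'],v['D'])[0,0]
    P=v['E'][:3,:3]@(np.array([u[0],u[1],1])*d)+v['E'][:3,3]
    print(k,P.round(4),plane(v,[p],.049)[0].round(4))
for k,p in(('w',(220.5,187.5)),('y',(221.5,170.3)),('g',(223.6,152.7))): print('top',k,plane(t,[p],.049)[0].round(4))
P=plane(v,[(265,155)],.049)[0]; delta(P[0],P[1],.08,np.radians(87.6))
```

```text
w [0.5339 0.3475 0.0488] [0.5339 0.3476 0.049 ]
y [0.5839 0.3429 0.049 ] [0.5839 0.3429 0.049 ]
g [0.6351 0.338  0.0487] [0.635  0.3381 0.049 ]
top w [0.5331 0.3413 0.049 ]
top y [0.584 0.341 0.049]
top g [0.6367 0.3376 0.049 ]
shift [ 0.0259 -0.0518  0.1292] rotvec [-0.0002  0.0002 -0.0015] from [0.5846 0.3195 0.2092] [-3.141  0.     1.527] q [-0.93  0.68  0.57  1.52 -0.4   1.05 -0.31] t 47.3
```

Call:
{"api": "carry_out", "payload": {
  "series": [
    [0.024,-0.052,0.05,0,0,0,255],
    [0.024,-0.052,0.1,0,0,0,255],
    [0.024,-0.052,0.135,0,0,0,255],
    [0.024,-0.052,0.135,0,0,0,255],
    [0.024,-0.052,0.155,0,0,0,255],
    [0.024,-0.052,0.162,0,0,0,255],
    [0.024,-0.052,0.168,0,0,0,255],
    [0.024,-0.052,0.168,0,0,0,255],
    [0.024,-0.052,0.168,0,0,0,255]
  ]
}}

```text
clock: 48.42
position: [0.5338, 0.3467, 0.0421]
tool_rot: [3.141, -0.0, 1.529]
force: [-2.0, -2.3, 7.5]
grip_width: -0.0004
```

Run:
```python
from tray import *
s=telemetry.observe();print(s['position'],s['force'])
v=grab('scene','s5');cv2.imwrite('pics/s5c.png',cv2.resize(v['im'][180:280,340:480],None,fx=5,fy=5))
```

```text
[0.53380343 0.34673794 0.042091  ] [-2.00084791 -2.33157919  7.51902016]
```

View pics/s5c.png

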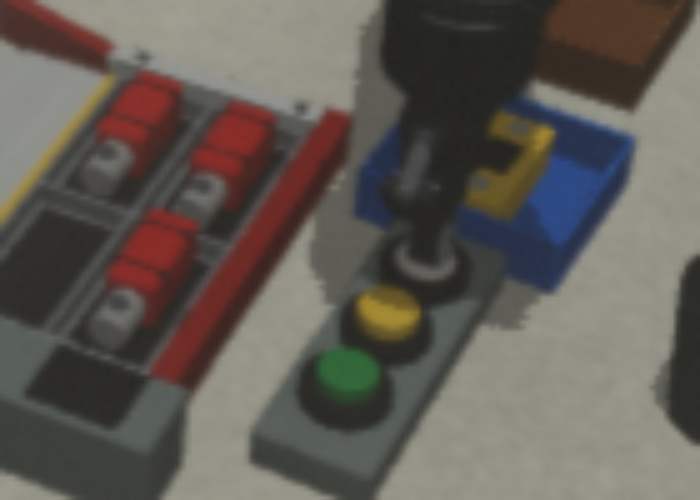

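White is fully down (7.5 N at z 0.042). Yellow next.

Call:
{"api": "carry_out", "payload": {
  "series": [
    [0,0,-0.02,0,0,0,255],
    [0,0,-0.04,0,0,0,255],
    [-0.002,0.025,-0.04,0,0,0,255],
    [-0.002,0.05,-0.035,0,0,0,255],
    [-0.002,0.05,-0.03,0,0,0,255],
    [-0.002,0.05,-0.015,0,0,0,255],
    [-0.002,0.05,-0.006,0,0,0,255],
    [-0.002,0.05,0,0,0,0,255],
    [-0.002,0.05,0,0,0,0,255],
    [-0.002,0.05,0,0,0,0,255]
  ]
}}

```text
clock: 49.72
position: [0.5826, 0.343, 0.0419]
tool_rot: [-3.14, -0.0, 1.529]
force: [-7.9, -1.4, 15.4]
grip_width: -0.0002
```

Run:
```python
from tray import *
s=telemetry.observe();print(s['position'],s['force'])
v=grab('scene','s6');cv2.imwrite('pics/s6c.png',cv2.resize(v['im'][180:280,340:480],None,fx=5,fy=5))
```

```text
[0.58261539 0.34302398 0.04192266] [-7.89504609 -1.44338993 15.38151912]
```

View pics/s6c.png

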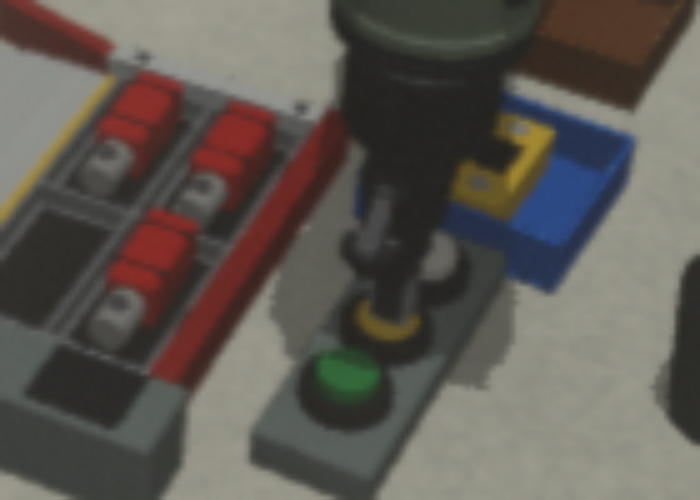

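Call:
{"api": "carry_out", "payload": {
  "series": [
    [0,0,-0.02,0,0,0,255],
    [0,0,-0.04,0,0,0,255],
    [-0.002,0.026,-0.04,0,0,0,255],
    [-0.002,0.052,-0.035,0,0,0,255],
    [-0.002,0.052,-0.03,0,0,0,255],
    [-0.002,0.052,-0.015,0,0,0,255],
    [-0.002,0.052,-0.006,0,0,0,255],
    [-0.002,0.052,0,0,0,0,255],
    [-0.002,0.052,0,0,0,0,255],
    [-0.002,0.052,0,0,0,0,255]
  ]
}}

```text
clock: 51.02
position: [0.6346, 0.3389, 0.042]
tool_rot: [-3.141, -0.0, 1.529]
force: [-8.3, -1.1, 14.0]
grip_width: 0.0001
```

Run:
```python
from tray import *
s=telemetry.observe();print(s['position'],s['force'])
v=grab('scene','s7');cv2.imwrite('pics/s7c.png',cv2.resize(v['im'][180:280,340:480],None,fx=5,fy=5))
```

```text
[0.63456846 0.33889487 0.0419837 ] [-8.30009171 -1.08473402 13.95252706]
```

Call:
{"api": "carry_out", "payload": {
  "series": [
    [0,0,-0.02,0,0,0,255],
    [0,0,-0.06,0,0,0,255],
    [0,0,-0.11,0,0,0,255],
    [0,0,-0.16,0,0,0,255],
    [-0.03,0,-0.19,0,0,0,255],
    [-0.03,0,-0.19,0,0,0,255],
    [-0.03,0,-0.19,0,0,0,255]
  ]
}}

```text
clock: 51.95
position: [0.6338, 0.309, 0.2316]
tool_rot: [3.142, -0.001, 1.529]
force: [-0.8, 0.2, -0.9]
grip_width: 0.0001
```

```bash
python3 st.py 40
python3 - <<'E'
from tray import *
v=grab('top','t9');cv2.imwrite('pics/t9c.png',cv2.resize(v['im'][100:260,180:390],None,fx=3.7,fy=3.7))
E
```

```text
[0.6338 0.309  0.2316] [-0.8  0.2 -0.9] 51.95
tcp dock [0.0761 0.1255]
red [251. 214.] dock [0.    0.072] z 0.0348
red [199. 248.] dock [-0.065  0.032] z 0.0486
red [283. 247.] dock [0.032 0.033] z 0.0487
red [204. 289.] dock [-0.066 -0.024] z 0.0484
```

View pics/s7c.png

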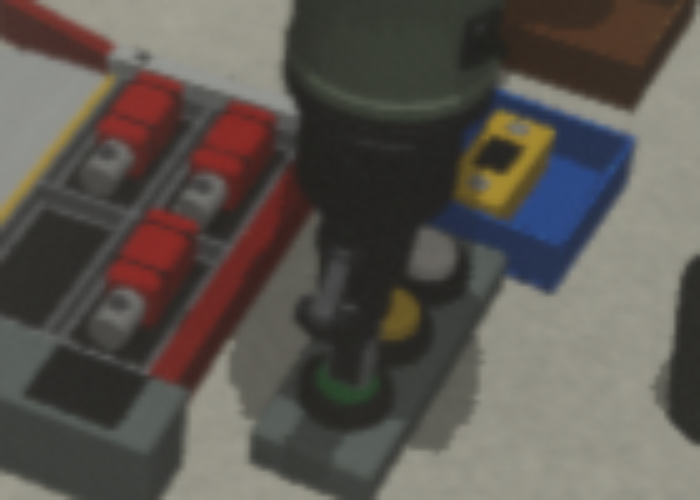

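View pics/w40.png

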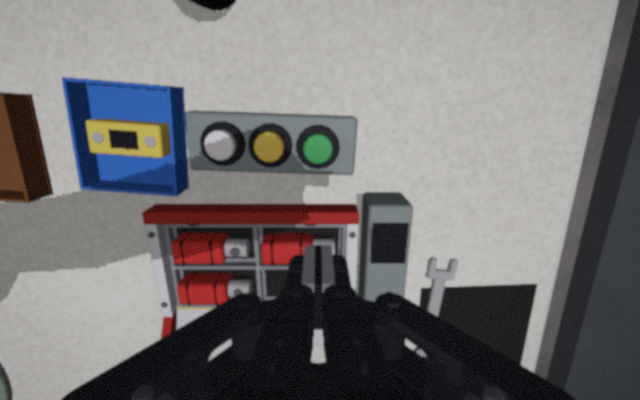

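All keys are up again, the handle tops are level at 0.0486 m, the block is in the bin at (125,138), and the arm is clear.

```bash
python3 -c "
from workcell import ticket; print(ticket.job_done())"
```

```text
the job is handed in; nothing more can be done
None
```

I handed the job in at about 52 s of the 210 s allowed; no verdict is reported, so what follows rests on my own last checks.

- **Block:** The yellow block is in the blue bin.
- **Handles:** There were three red handles on the bench, and each lies flat in its own cell. Their tops measured 0.036 m on the bench.
- **Tray:** I nudged the tray sideways twice along the bench to centre it on the ramp. The first nudge took it from 10 mm off on one side to about 9 mm off on the other after the squaring push. The second centred it. I then pushed it up the ramp with both open fingers. It hung tilted on the lip until I backed off and let it tip, and after another push it dropped behind the lip.
- **Seating:** In the nest the handle tops read 0.0484–0.0487 m, so the tray is level on the deck. The yellow lip showed clear behind it.
- **Keys:** I pressed white, yellow and green in that order, each to 0.042 m (about 7 mm below the key top), with 7.5, 15.4 and 14.0 N. All three looked up again afterwards.

The arm ended clear of everything. The turquoise handle, the brown bin and the other bystanders were not touched. None of the final checks failed or disagreed; the tray's y in the dock I inferred from where the fingers stopped and the view of the lip, not from a separate measurement.

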